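# Turn a door panel over against the batten and push it home in its rail

### The job

A small cabinet-door panel lies show face down on the assembly jig. Using the fingers only to push, without gripping the panel between them or lifting it clear of the jig, push it against the low batten until it stands up on its edge there and flips over the batten, show face up; then push it along the jig until its edge is fully home, square, in the groove of the fixed rail. Leave the glue bottle, the spare rail and the pine offcut where they are, and finish clear of everything.

Things in the scene. Friction and masses are not known exactly. Their poses are not given: they have to be found in the camera images.
- jig: Assembly jig, fixed: plywood base 240 x 420 x 12 mm, on it a brown sheet 230 mm wide from y = -0.197 to 0.143, its top 18 mm above the bench. Origin on the bench under the middle of the batten; z up; y runs along the jig from the loading end (y = -0.20) over the batten (y = 0) to the rail (y = 0.145 to 0.19); x across.
- batten_mid (a point): Middle of the top of the low batten, a wooden strip screwed across the jig: 210 mm along x, 18 mm wide (jig y = -0.009 to 0.009), standing 11 mm above the sheet (29 mm above the bench). Square edges.
- groove_mid (a point): Middle of the groove bottom in the fixed rail: a wooden bar 190 mm along x, 45 mm wide, its top 34 mm above the bench (two turn-buttons on it 7 mm more), front face at jig y = 0.145. The groove opens towards the batten, is 10 mm deep (bottom at jig y = 0.155), 17 to 29 mm above the bench, and runs the rail's whole length.
- panel: Loose wooden door panel, 120 (x) by 100 (y) by 17 mm, 0.11 kg, plain back up, y roughly towards the batten at the start. Its raised field (96 x 76 x 8 mm) lies on the sheet; a tongue 9 mm thick, 12 mm wide overhangs all round, 8 mm above the sheet. Origin: centre of the show face; z points out of the back: down when turned over.
- panel_mid (a point): Centre of the panel's thickness (8.5 mm from either face). Just flipped, the panel may slope, one edge on the batten; pushed on, it drops flat, back on the sheet: tongue then 18 to 27 mm above the bench, as the groove needs, field 27 to 35 mm. Fully home, this point lies at jig y = 0.105, 26.5 mm above the bench.
- panel_lead (a point): Middle of the edge of the tongue that faces the batten at the start (panel y = +0.050, 12.5 mm above the show face).
- panel_trail (a point): Middle of the opposite edge of the tongue, the one facing the loading end at the start (panel y = -0.050); this edge goes into the groove after the flip. With the leading edge pressed against the batten, a fingertip pushing on this edge with some 8 N and rising grips it by friction and raises it.
- spare_rail: Bystander: a loose grooved wooden rail, 190 x 45 x 22 mm with short end tenons, lying on the bench past the loading end of the jig. Origin at the centre of its underside, x along it.
- glue_bottle: Bystander: upright glue bottle, 42 x 60 x 201 mm, on the bench beyond the jig. Origin at the centre of its foot.
- offcut: Bystander: flat pine offcut, 50 x 120 x 24 mm, on the bench past the rail's end of the jig. Origin at the centre of its underside, y along it.

How it is judged:
On the way, in this order (a step that is already met when the one before it is completed fails the run):
1. the panel stands up on its leading edge at the batten (angle between panel's own z axis and vertical between 1.1 and 2 rad and y of panel_lead in the frame of jig between -0.05 and 0.03 m and height (world z) of panel_lead below 0.05 m), for 0.05 s.
2. the panel has flipped over the batten and lies show face up (angle between panel's own z axis and vertical above 2.75 rad and y of panel_mid in the frame of jig above 0.015 m and height (world z) of panel_mid below 0.05 m), for 0.2 s.
At the end, for the whole second after the job is handed in: The panel lies flat, show face up, at rest on the sheet with its tongue in the groove: its centre within 3.5 mm of fully home, square to the rail within 3 degrees and no more than 40 mm off the middle of the rail's length (angle between panel's own z axis and vertical above 3.05 rad and y of panel_mid in the frame of jig between 0.1015 and 0.108 m and x of panel_mid in the frame of jig between -0.04 and 0.04 m and z of panel_mid in the frame of jig between 0.0235 and 0.0295 m and angle between the y axis of panel and the y axis of jig, either way round below 0.05 rad and linear speed of panel below 0.01 m/s and angular speed of panel below 0.1 rad/s); the robot touches nothing.
It fails at once if the panel is lifted clear of the jig (both its long edges more than 55 mm above the bench) (height (world z) of each of panel_lead, panel_trail above 0.055 m).
It fails at once if the panel is taken between the fingers (x of the grasp point in the frame of panel between -0.057 and 0.057 m and y of the grasp point in the frame of panel between -0.047 and 0.047 m and z of the grasp point in the frame of panel between 0.001 and 0.016 m).
It fails at once if a bystander (glue bottle, spare rail or offcut) is moved by more than 15 mm (distance of any of glue_bottle, spare_rail, offcut from where it was at the start of the episode above 0.015 m).
It also fails if it takes over 58 s, if anything falls off the work surface, if the arm or the gripper's body presses on something with over 40 N, if the wrist force passes 120 N, or if a joint passes its speed limit or range.

### The arm

A 6-joint arm with a two-finger parallel gripper is mounted at the origin on a cart in front of the work surface, level with it; the furniture and walls round the work are solid. World frame = base frame: x ahead of the robot, y to its left, z up, the work surface at z = 0. Lengths are in m, angles in rad, forces in N, time in s.
With the tool pointing down it reaches from about 0.25 to 0.8 m from the base axis. Payload 8.5 kg.
Tool frame: the origin (TCP) lies on the centre line of the jaws, within the pads' length; the fingertips stand ctrl.nose_length ahead of it and the grasp point (between the pads) lies 3 mm ahead of it (ctrl.nose_length is the distance from the TCP to the fingertips, in m); z points along the fingers, y is the direction in which the jaws open and shut (so a half turn about z gives the same grasp; the last joint's range is limited). The gripper opens to 85 mm and grips with 20 to 120 N. Pads are 22 mm wide; open, the fingers measure 114 mm over their backs; the gripper's body (76 mm by 85 mm) begins 54 mm behind the grasp point. The pads swing forward as they close: fully open they stand 13 mm farther back than shut.
Start: joints at [-1.328, 0.238, -0.013, 1.319, 0, 1.571], TCP at [0.126, -0.51, 0.214] pointing down, gripper open.
Joint ranges: [-2.66, 2.66], [-1.03, 1.9], [-1.14, 1.46], [-1.82, 2.27], [-1.45, 1.34], [-3.14, 3.14]. Speed limits (rad/s): [2.22, 2.22, 2.79, 3.14, 3.14, 3.14].

### API

Orientations are given as a rotation vector (axis times angle).
In Python, from bench import ctrl gives the robot as it stands.
- The arm moves only by the tool servo_tool, never from a script. Its argument "commands" is a list of rows, each a list of 6 numbers: the shift along the world's x, y, z in cm, then the turn, a rotation vector about the world's x, y, z in rad. A call has exactly 5 rows; each row is the pose to reach, as a shift and turn from the pose measured when the call began; what a row does not reach only later rows make up. A row lasts 1/12 s, in which the tool goes at most 41.7 mm and 7.16 degrees, less where a joint would pass 70% of its speed; a pose out of reach is approached as far as the arm can. A call with a gripper value outside its range is refused whole. "fingers" is the opening, from 0 (shut) to 1 (fully open), set as the call begins (left out, the last holds). The fingers move at their own pace and stop on an object; "squeeze" is the grip in N (left out, the last holds). Time passes only in rows, so rows that repeat a pose let the fingers close, or fill a call up. It gives the time, the measured TCP pose, the force and the opening at its end, in the units of the state.
- ctrl.state(): the state, without advancing time (a new reading comes with each control period).
- ctrl.snapshot(name): name is "side" or "top" or "wrist"; returns the picture (400x640x3 uint8, red, green, blue); there is no depth.
- ctrl.calibration(name): a dict with "fx", "fy", "cx", "cy" (pixels), "rvec" (rotation vector, rad) and "tvec" (3), from world to camera coordinates, as OpenCV has them; the wrist camera has in their place "T_tool_cam" (4x4, takes a point from camera to tool coordinates, whose origin is the TCP and whose axes are the flange's). Camera axes: x right, y down, z forward; pixel columns grow to the right and rows downward; lengths in m; the calibration is good to about 2 mm. The wrist camera is an equidistant fisheye: a pixel r from the principal point sees the ray r / f radians off the axis. A picture is of the moment at which its call begins: read the wrist's pose just before it. calibration takes no time and is no camera call.
- ctrl.sign_off(): hands the job in, once; it reports no verdict.
The state is a dict: "time_s": time; "joint_pos": joint angles; "dq": joint speeds; "joint_torque": joint torques, N m; "tcp_pos": TCP position; "tool_rot": TCP orientation; "ft_force": force on the tool from outside, world axes, zero at the start; "moment": the same for the moment, N m; "gripper_width": finger opening in m.
Only numpy, scipy, OpenCV 4.12 (cv2) and the standard library are available. Lean on these libraries where they do the work, as an engineer would, in place of code of your own. Each camera call takes 0.05 s, during which the arm holds its last target.

## Working session

There is one attempt and no reset: what is moved stays moved. The work goes in short steps, Python scripts to look and compute and a tool call to move; the robot and the scene stay as the last step left them, time stands still between calls to the robot, and variables do not carry over. Pictures are saved under pics/ and viewed, and the job is handed in when it is done.

Besides the shell and the picture viewer there is one more tool, called after "Call:" as name([rows], argument=value, ...), one row to a line, values as JSON. servo_tool: Moves the arm, as the interface text tells. Its arguments: {"type":"object","properties":{"commands":{"type":"array"},"fingers":{"type":"number"},"squeeze":{"type":"number"}},"required":["commands"]}

```bash
ls; mkdir -p pics
python3 - <<'E'
from bench import ctrl
import cv2
print(ctrl.state()); print(ctrl.nose_length)
for n in ("side","top","wrist"):
    print(n,ctrl.calibration(n))
    cv2.imwrite(f"pics/{n}0.png",ctrl.snapshot(n)[:,:,::-1])
E
```

```text
pics
{'time_s': 0.0, 'joint_pos': array([-1.32797699e+00,  2.38757508e-01, -1.42201615e-02,  1.31918597e+00,
       -2.93040524e-05,  1.57079644e+00]), 'dq': array([-6.08826020e-04,  9.65203093e-04,  1.59493259e-03, -1.34490346e-04,
        3.74618773e-04, -3.64299755e-05]), 'joint_torque': array([ 2.98451516e-05, -5.38770854e+01,  3.46443629e+01,  1.85082410e-02,
        8.58602175e-05, -1.61484905e-05]), 'tcp_pos': array([ 0.12612191, -0.50919718,  0.21380311]), 'tool_rot': array([-3.11712333e+00, -3.80319276e-01,  3.05680288e-04]), 'ft_force': array([-0.09268353,  0.9009384 ,  0.81107586]), 'moment': array([0.02215174, 0.00641386, 0.04058733]), 'gripper_width': 0.08555799695068111}
0.022
side {'fx': 438.53679841069663, 'fy': 438.53679841069663, 'cx': 326.43547296287346, 'cy': 198.7162847909618, 'rvec': array([ 2.22034335,  0.05354415, -0.04273151]), 'tvec': array([-0.53607869, -0.05702093,  1.46215275])}
top {'fx': 369.43692478241195, 'fy': 369.43692478241195, 'cx': 321.65313847174195, 'cy': 195.3784903867646, 'rvec': array([ 2.16725914, -2.14940119,  0.1330841 ]), 'tvec': array([-0.14347681,  0.5191585 ,  0.83088397])}
wrist {'fx': 309.70691628693146, 'fy': 309.70691628693146, 'cx': 316.9850760709039, 'cy': 201.2557685212491, 'T_tool_cam': array([[ 5.48051226e-04, -9.63174595e-01, -2.68876177e-01,
         6.76600088e-02],
       [ 9.99999657e-01,  3.60906344e-04,  7.45455467e-04,
         1.92148791e-04],
       [-6.20964650e-04, -2.68876493e-01,  9.63174463e-01,
        -1.59297651e-01],
       [ 0.00000000e+00,  0.00000000e+00,  0.00000000e+00,
         1.00000000e+00]])}
```

View pics/top0.png

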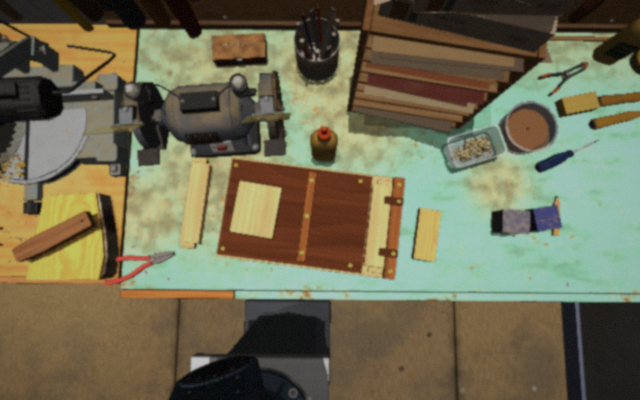

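View pics/side0.png

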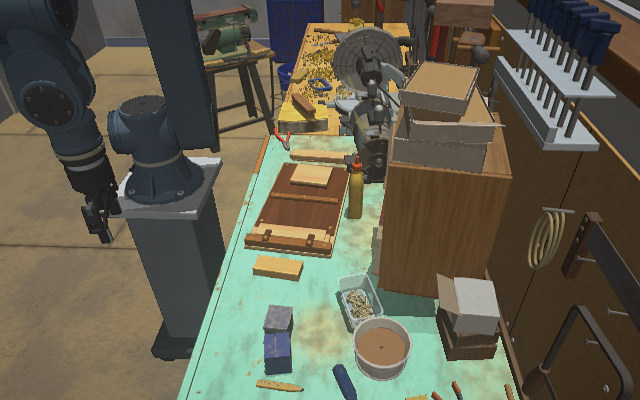

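View pics/wrist0.png

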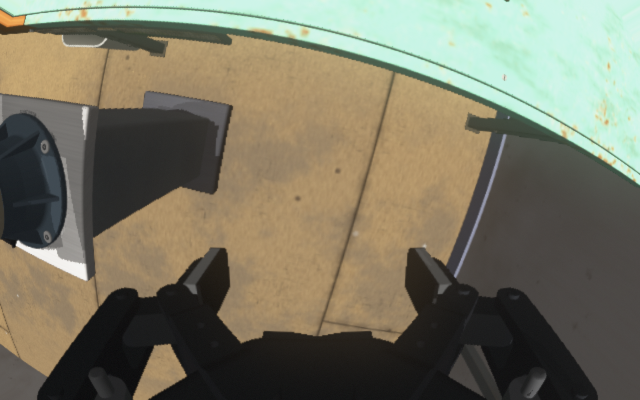

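```bash
cat > h.py <<'E'
import numpy as np,cv2
from bench import ctrl
def cam(n):
    c=ctrl.calibration(n);R=cv2.Rodrigues(np.array(c['rvec']))[0]
    return c,R,np.array(c['tvec'])
def ray(n,uv,z):
    c,R,t=cam(n);o=-R.T@t
    d=R.T@np.array([(uv[0]-c['cx'])/c['fx'],(uv[1]-c['cy'])/c['fy'],1])
    return o+d*(z-o[2])/d[2]
def proj(n,p):
    c,R,t=cam(n);q=R@np.asarray(p)+t
    return np.array([c['fx']*q[0]/q[2]+c['cx'],c['fy']*q[1]/q[2]+c['cy']])
E
python3 - <<'E'
import cv2
im=cv2.imread('pics/top0.png')[145:290,170:450]
cv2.imwrite('pics/topc.png',cv2.resize(im,None,fx=2.85,fy=2.85,interpolation=cv2.INTER_CUBIC))
im=cv2.imread('pics/side0.png')[140:290,230:390]
cv2.imwrite('pics/sidec.png',cv2.resize(im,None,fx=4,fy=4,interpolation=cv2.INTER_CUBIC))
E
```

```text
(no output)
```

View pics/topc.png

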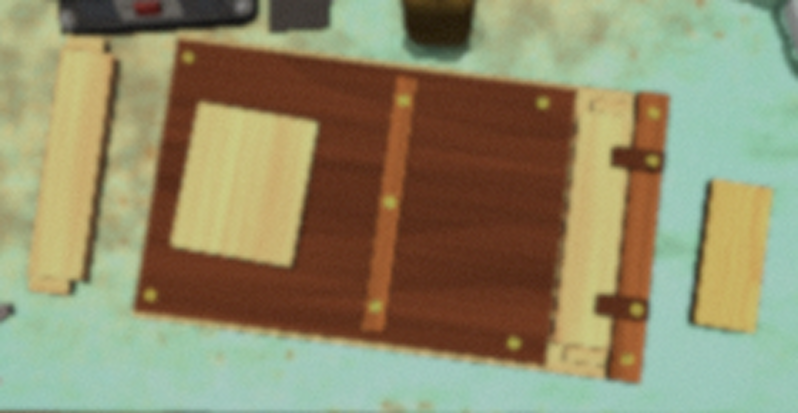

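View pics/sidec.png

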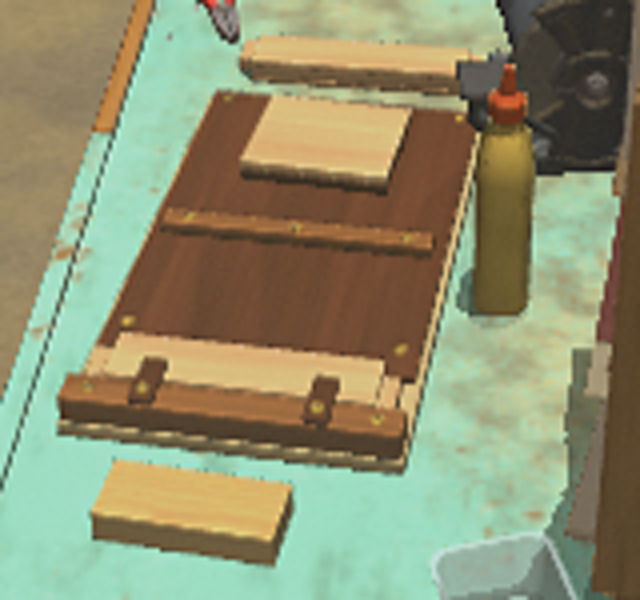

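```bash
cat >> h.py <<'E'
def panelmask(im,box):
    hsv=cv2.cvtColor(im,cv2.COLOR_RGB2HSV);m=cv2.inRange(hsv,(12,50,130),(32,200,255))
    k=np.zeros_like(m);x0,y0,x1,y1=box;k[y0:y1,x0:x1]=m[y0:y1,x0:x1];return k
E
python3 - <<'E'
from h import *
im=cv2.imread('pics/top0.png')[:,:,::-1].copy()
f=lambda p:(p[0]/2.85+170,p[1]/2.85+145)
m=panelmask(im,(222,170,295,245))
c=max(cv2.findContours(m,0,1)[0],key=cv2.contourArea)
r=cv2.minAreaRect(c);b=cv2.boxPoints(r);print('rect',r)
for z in(.035,):
  P=np.array([ray('top',p,z) for p in b]);print(P.round(4),P.mean(0), [np.linalg.norm(P[i]-P[i-1]) for i in range(4)])
for nm,z,ps in(('batten',.029,[(396,76),(417,79),(384,331),(361,329)]),('rail dark',.034,[(637,94),(669,96),(640,382),(611,378)]),('rail front',.034,[(577,90),(547,365)]),('sheet load',.018,[(178,41),(136,312)]),('bottlefoot',0,[(440,40)]),('spare',.022,[(65,40),(115,55),(85,282),(30,290)]),('offc',.024,[(710,180),(772,186),(756,332),(695,322)])):
  P=np.array([ray('top',f(p),z) for p in ps]);print(nm,P.round(4).tolist(),P.mean(0).round(4))
g=lambda p:(p[0]/4+230,p[1]/4+140)
for nm,z,ps in(('batten side',.029,[(172,208),(432,234),(432,250),(165,225)]),('panel side',.035,[(272,97),(412,108),(390,188),(243,170)]),('bottle',0,[(500,310)]),('sheet load',.018,[(220,92),(482,122)])):
  P=np.array([ray('side',g(p),z) for p in ps]);print(nm,P.round(4).tolist(),P.mean(0).round(4))
E
```

```text
rect ((255.04385375976562, 209.20297241210938), (43.95455551147461, 53.60710906982422), 11.0035400390625)
[[ 0.4349  0.0746  0.035 ]
 [ 0.5577  0.0555  0.035 ]
 [ 0.5387 -0.0459  0.035 ]
 [ 0.4166 -0.025   0.035 ]] [0.48695347 0.01480662 0.035     ] [np.float64(0.10132613239616856), np.float64(0.12422528779204087), np.float64(0.10312234342421477), np.float64(0.12385589834088748)]
batten [[0.5769, -0.1087, 0.029], [0.5745, -0.1261, 0.029], [0.3684, -0.1016, 0.029], [0.3699, -0.0831, 0.029]] [ 0.4724 -0.1049  0.029 ]
rail dark [[0.5626, -0.3073, 0.034], [0.5611, -0.3336, 0.034], [0.3304, -0.306, 0.034], [0.3333, -0.283, 0.034]] [ 0.4468 -0.3075  0.034 ]
rail front [[0.5655, -0.2579, 0.034], [0.343, -0.2321, 0.034]] [ 0.4543 -0.245   0.034 ]
sheet load [[0.6074, 0.0758, 0.018], [0.3815, 0.1015, 0.018]] [0.4944 0.0887 0.018 ]
bottlefoot [[0.6141, -0.1451, 0.0]] [ 0.6141 -0.1451  0.    ]
spare [[0.6065, 0.1696, 0.022], [0.5941, 0.1271, 0.022], [0.4055, 0.143, 0.022], [0.3986, 0.1875, 0.022]] [0.5012 0.1568 0.022 ]
offc [[0.493, -0.3683, 0.024], [0.4885, -0.4192, 0.024], [0.3698, -0.4025, 0.024], [0.3774, -0.3533, 0.024]] [ 0.4322 -0.3858  0.024 ]
batten side [[0.3759, -0.0835, 0.029], [0.5782, -0.109, 0.029], [0.5789, -0.1288, 0.029], [0.3738, -0.1055, 0.029]] [ 0.4767 -0.1067  0.029 ]
panel side [[0.438, 0.068, 0.035], [0.5562, 0.0554, 0.035], [0.5438, -0.059, 0.035], [0.4262, -0.039, 0.035]] [0.491  0.0064 0.035 ]
bottle [[0.6306, -0.1621, -0.0]] [ 0.6306 -0.1621 -0.    ]
sheet load [[0.3886, 0.1006, 0.018], [0.6145, 0.0622, 0.018]] [0.5016 0.0814 0.018 ]
```

Call:
servo_tool([
  [2.2,3.5,0,0,0,0.12],
  [4.4,7,0,0,0,0.24],
  [6.6,10.5,0,0,0,0.36],
  [8.8,14,0,0,0,0.48],
  [11,17.5,0,0,0,0.6],
], fingers=0.7)

```text
time_s: 0.57
tcp_pos: [0.2365, -0.3325, 0.2137]
tool_rot: [-2.862, -1.292, 0.001]
ft_force: [1.4, -0.2, 0.3]
gripper_width: 0.0595
```

Call:
servo_tool([
  [2.2,3.5,0,0,0,0.12],
  [4.4,7,0,0,0,0.24],
  [6.6,10.5,0,0,0,0.36],
  [8.8,14,0,0,0,0.48],
  [11,17.5,0,0,0,0.6],
])

```text
time_s: 0.98
tcp_pos: [0.3469, -0.1556, 0.2139]
tool_rot: [-2.347, -2.087, 0.001]
ft_force: [1.6, -0.7, 0.1]
gripper_width: 0.06
```

Call:
servo_tool([
  [2.2,3.5,0,0,0,0],
  [4.4,7,0,0,0,0],
  [6.6,10.5,0,0,0,0],
  [8.8,14,0,0,0,0],
  [11,17.5,0,0,0,0],
])

```text
time_s: 1.4
tcp_pos: [0.4573, 0.0214, 0.2139]
tool_rot: [-2.347, -2.088, 0.001]
ft_force: [1.2, -0.3, 0.1]
gripper_width: 0.06
```

Call:
servo_tool([
  [1.5,3.5,0,0,0,0],
  [3,7,0,0,0,0],
  [4,8,-2,0,0,0],
  [4,8,-5,0,0,0],
  [4,8,-8,0,0,0],
])

```text
time_s: 1.82
tcp_pos: [0.4981, 0.1029, 0.1329]
tool_rot: [2.345, 2.09, 0.001]
ft_force: [0.1, -0.9, 0.8]
gripper_width: 0.0597
```

Run:
```python
from h import *
s=ctrl.state();print(s['tcp_pos'],s['tool_rot'],ctrl.nose_length,s['gripper_width'],s['joint_pos'].round(2))
for n in("wrist","side"):cv2.imwrite(f"pics/{n}1.png",ctrl.snapshot(n)[:,:,::-1])
im=cv2.imread('pics/side1.png')[120:270,230:390]
cv2.imwrite('pics/sidec1.png',cv2.resize(im,None,fx=4,fy=4,interpolation=cv2.INTER_CUBIC))
```

```text
[0.4981295  0.10286728 0.13291834] [2.34478471e+00 2.09038065e+00 1.08829331e-03] 0.022 0.05974978225377696 [ 0.2   0.25 -0.21  1.11  0.    1.89]
```

View pics/wrist1.png

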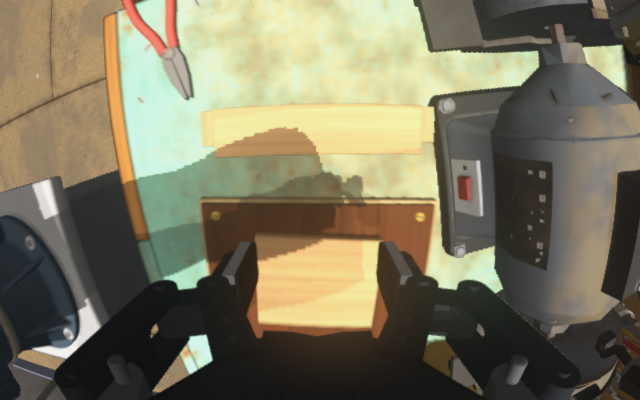

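View pics/sidec1.png

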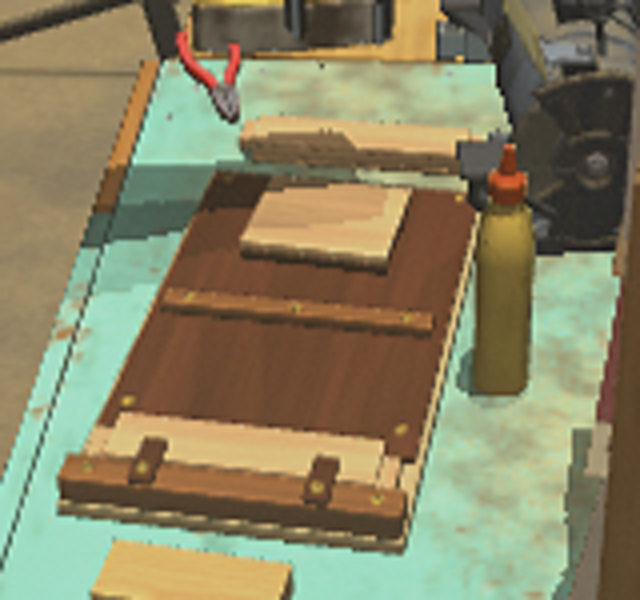

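```bash
cat >> h.py <<'E'
def wray(uv,z,pos,rot):
    c=ctrl.calibration('wrist');T=c['T_tool_cam'];R=cv2.Rodrigues(np.array(rot))[0]
    d=np.array([uv[0]-c['cx'],uv[1]-c['cy']])/c['fx'];r=np.hypot(*d)
    v=np.array([*(d/r*np.sin(r)),np.cos(r)]);v=R@(T[:3,:3]@v);o=np.array(pos)+R@T[:3,3]
    return o+v*(z-o[2])/v[2]
J0=np.array([.4735,-.105]);JY=np.array([-.117,-.9931]);JX=np.array([-.9931,.117])
def jig(p):
    d=np.array(p)[:2]-J0;return np.array([d@JX,d@JY])
def world(x,y): return J0+x*JX+y*JY
E
python3 - <<'E'
from h import *
s=ctrl.state()
for uv,z in(((255,234),.035),((383,238),.035),((202,199),.018),((434,200),.018),((203,150),.022),((433,153),.022)):
    p=wray(uv,z,s['tcp_pos'],s['tool_rot']);print(uv,p.round(4),jig(p).round(4))
print(jig(s['tcp_pos']))
print(proj('side',s['tcp_pos']))
E
python3 -c "
import cv2
im=cv2.imread('pics/side1.png')[60:210,240:400]
cv2.imwrite('pics/sidec1b.png',cv2.resize(im,None,fx=4,fy=4,interpolation=cv2.INTER_CUBIC))"
```

```text
(255, 234) [0.4341 0.0738 0.035 ] [ 0.06   -0.1729]
(383, 238) [0.5477 0.057  0.035 ] [-0.0547 -0.1696]
(202, 199) [0.3833 0.1076 0.018 ] [ 0.1145 -0.2006]
(434, 200) [0.6027 0.0817 0.018 ] [-0.1064 -0.2005]
(203, 150) [0.3952 0.1537 0.022 ] [ 0.108  -0.2478]
(433, 153) [0.6015 0.1273 0.022 ] [-0.1    -0.2457]
[ 0.00359149 -0.20721713]
[314.64214082 134.73318885]
```

View pics/sidec1b.png

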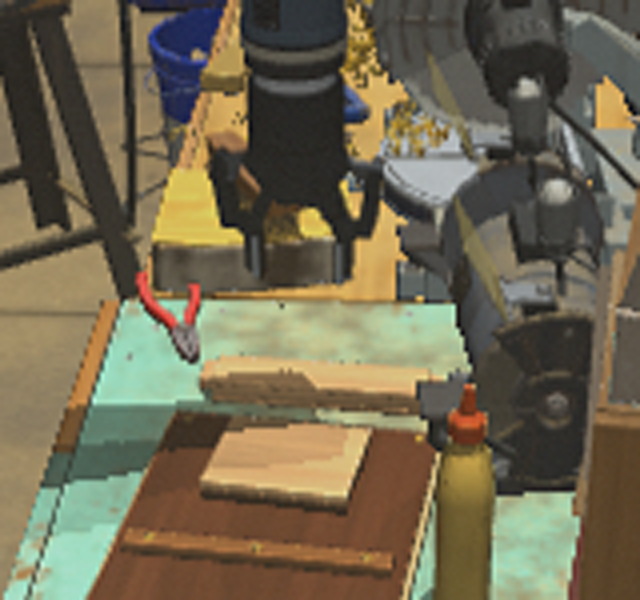

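Run:
```python
from h import *
s=ctrl.state();p=s['tcp_pos']
for dz in(0,-.01,-.022): 
  for dx in(-.035,.035):print(dz,proj('side',p+np.r_[-JX*dx,dz]))
im=cv2.imread('pics/side1.png')[95:150,285:350]
cv2.imwrite('pics/sidec1c.png',cv2.resize(im,None,fx=10,fy=10,interpolation=cv2.INTER_NEAREST))
```

```text
0 [304.21243366 133.95578018]
0 [325.1444701  135.51601063]
-0.01 [304.34049933 136.63302069]
-0.01 [325.18549252 138.20526026]
-0.022 [304.49277468 139.81636976]
-0.022 [325.23426676 141.40268536]
```

View pics/sidec1c.png

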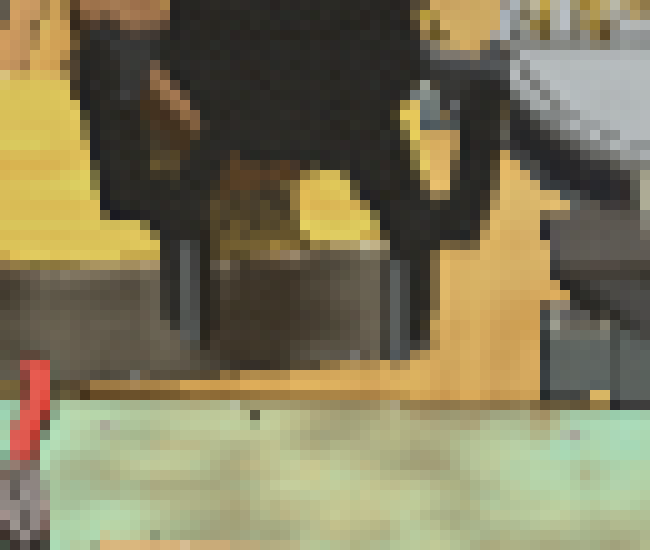

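Run:
```python
from h import *
for q in((.383,.1076,.018),(.6027,.0817,.018),(.4341,.0738,.035),(.5477,.057,.035),(.594,.127,.022)): print(q,proj('side',q))
c,R,t=cam('side');print(-R.T@t, R[2])
c,R,t=cam('top');print(-R.T@t, R[2])
print(ctrl.state()['tcp_pos'],ctrl.state()['time_s'])
im=ctrl.snapshot('top')[:,:,::-1][120:260,180:340]
cv2.imwrite('pics/t2.png',cv2.resize(im,None,fx=4,fy=4,interpolation=cv2.INTER_CUBIC))
```

```text
(0.383, 0.1076, 0.018) [283.64936081 161.88247237]
(0.6027, 0.0817, 0.018) [347.06409129 167.23766959]
(0.4341, 0.0738, 0.035) [297.03933905 163.29686267]
(0.5477, 0.057, 0.035) [330.47955234 166.68701284]
(0.594, 0.127, 0.022) [344.78848698 159.06114243]
[ 0.60977708 -1.16735898  0.83304703] [-0.05005222  0.79459541 -0.60507264]
[ 0.41477029 -0.13916457  0.88830071] [ 1.22338326e-01 -1.38058654e-05 -9.92488455e-01]
[0.49417901 0.10122061 0.12978367] 1.9167
```

View pics/t2.png

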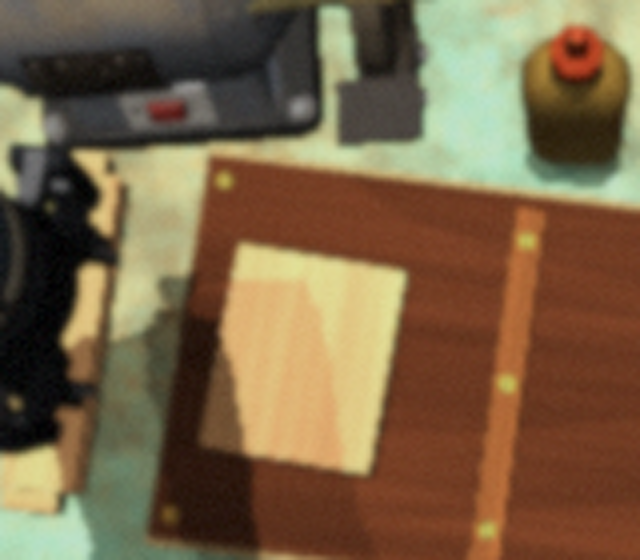

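Call:
servo_tool([
  [0,-1,-2,0,0,0],
  [-0.2,-2.0,-4,0,0,0],
  [-0.2,-2.0,-6,0,0,0],
  [-0.2,-2.0,-7,0,0,0],
  [-0.2,-2.0,-7,0,0,0],
])

```text
time_s: 2.38
tcp_pos: [0.4933, 0.0809, 0.0622]
tool_rot: [-2.345, -2.085, 0.009]
ft_force: [0.0, -1.2, 0.1]
gripper_width: 0.0598
```

Run:
```python
from h import *
s=ctrl.state();print(s['tcp_pos'],s['tool_rot'],jig(s['tcp_pos']),s['ft_force'])
im=ctrl.snapshot('side')[:,:,::-1][95:195,265:375]
cv2.imwrite('pics/s3.png',cv2.resize(im,None,fx=6,fy=6,interpolation=cv2.INTER_CUBIC))
```

```text
[0.4932903  0.08086876 0.06222082] [-2.34542768 -2.0850357   0.00858281] [ 0.0020929  -0.18690173] [ 0.0032496  -1.19682868  0.0972214 ]
```

View pics/s3.png

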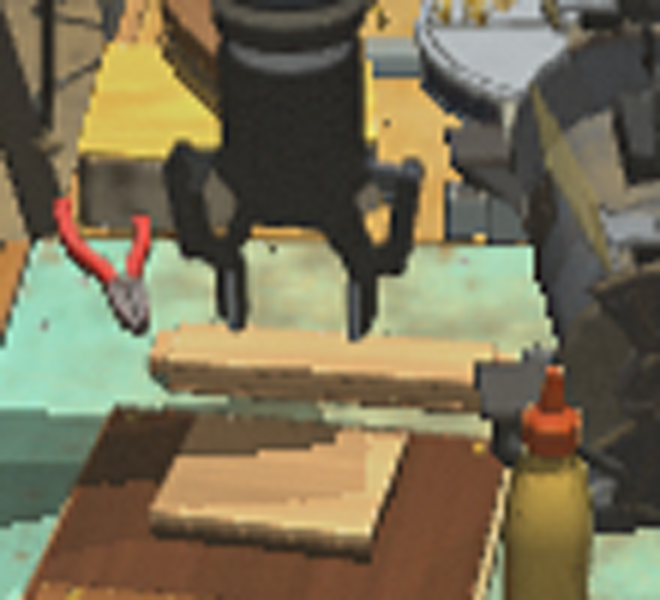

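Call:
servo_tool([
  [0,0,-0.4,0,0,0],
  [0,0,-0.8,0,0,0],
  [0,0,-1.2,0,0,0],
  [0,0,-1.6,0,0,0],
  [0,0,-1.6,0,0,0],
])

```text
time_s: 2.85
tcp_pos: [0.4935, 0.0812, 0.0467]
tool_rot: [-2.345, -2.086, 0.008]
ft_force: [-0.5, -0.4, -0.2]
gripper_width: 0.0598
```

Call:
servo_tool([
  [0,0,-0.2,0,0,0],
  [0,0,-0.4,0,0,0],
  [0,0,-0.6,0,0,0],
  [0,0,-0.8,0,0,0],
  [0,0,-0.8,0,0,0],
])

```text
time_s: 3.27
tcp_pos: [0.4933, 0.0811, 0.0383]
tool_rot: [-2.345, -2.086, 0.009]
ft_force: [-0.7, 0.6, 0.0]
gripper_width: 0.0597
```

Call:
servo_tool([
  [0,0,-0.2,0,0,0],
  [0,0,-0.4,0,0,0],
  [0,0,-0.6,0,0,0],
  [0,0,-0.8,0,0,0],
  [0,0,-0.8,0,0,0],
])

```text
time_s: 3.68
tcp_pos: [0.493, 0.0811, 0.0298]
tool_rot: [-2.345, -2.085, 0.01]
ft_force: [-0.4, 0.3, -0.2]
gripper_width: 0.0598
```

Run:
```python
from h import *
s=ctrl.state();print(s['tcp_pos'],s['tool_rot'],jig(s['tcp_pos']),s['ft_force'])
for i in(0,1):
  im=ctrl.snapshot(('side','wrist')[i])[:,:,::-1]
  if i==0: im=cv2.resize(im[95:195,265:375],None,fx=6,fy=6,interpolation=cv2.INTER_CUBIC)
  cv2.imwrite(f'pics/s4{i}.png',im)
```

```text
[0.49302388 0.08107674 0.02984494] [-2.344622   -2.08539462  0.00951628] [ 0.00238181 -0.18707711] [-0.36977026  0.26631247 -0.2266157 ]
```

View pics/s40.png

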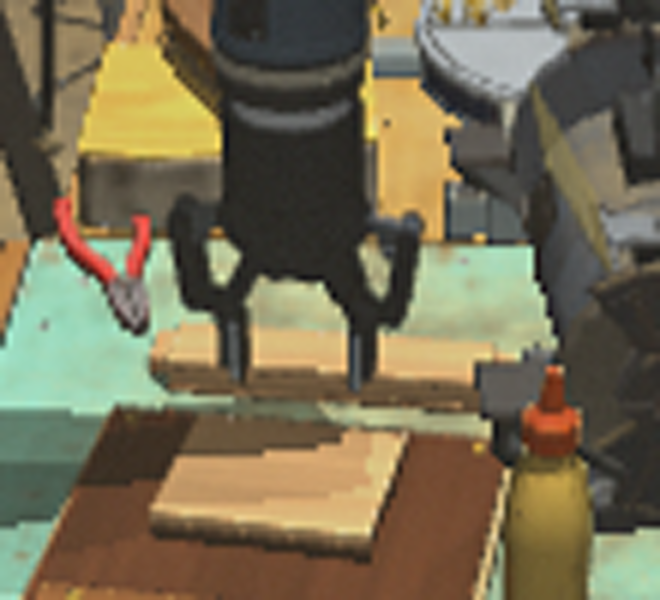

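View pics/s41.png

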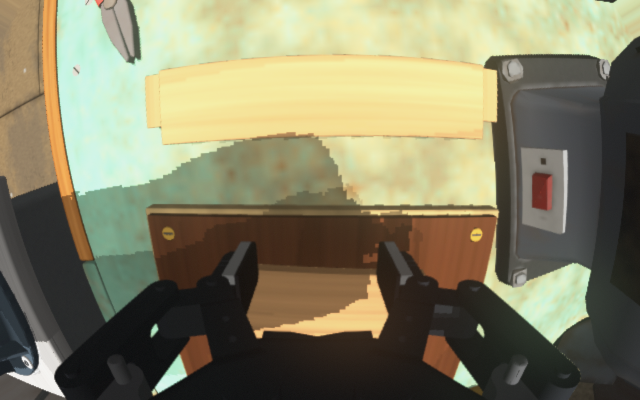

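Call:
servo_tool([
  [0,0,-0.3,0,0,0],
  [0,0,-0.6,0,0,0],
  [0,0,-0.9,0,0,0],
  [0,0,-1.2,0,0,0],
  [0,0,-1.2,0,0,0],
])

```text
time_s: 4.2
tcp_pos: [0.4928, 0.0811, 0.0175]
tool_rot: [-2.344, -2.085, 0.01]
ft_force: [1.1, 0.9, 0.6]
gripper_width: 0.0597
```

Call:
servo_tool([
  [0,0,-0.2,0,0,0],
  [0,0,-0.4,0,0,0],
  [0,0,-0.6,0,0,0],
  [0,0,-0.8,0,0,0],
  [0,0,-0.8,0,0,0],
])

```text
time_s: 4.62
tcp_pos: [0.4925, 0.081, 0.0091]
tool_rot: [-2.344, -2.085, 0.011]
ft_force: [0.3, -0.2, 0.1]
gripper_width: 0.0598
```

Call:
servo_tool([
  [0,0,-0.2,0,0,0],
  [0,0,-0.4,0,0,0],
  [0,0,-0.6,0,0,0],
  [0,0,-0.7,0,0,0],
  [0,0,-0.7,0,0,0],
])

```text
time_s: 5.03
tcp_pos: [0.4924, 0.081, 0.0018]
tool_rot: [-2.344, -2.085, 0.012]
ft_force: [0.3, 0.6, 0.4]
gripper_width: 0.0598
```

Run:
```python
from h import *
s=ctrl.state();print(s['tcp_pos'],s['tool_rot'],jig(s['tcp_pos']),s['ft_force'])
im=ctrl.snapshot('side')[:,:,::-1]
im=cv2.resize(im[125:195,275:365],None,fx=8,fy=8,interpolation=cv2.INTER_CUBIC)
cv2.imwrite(f'pics/s5.png',im)
```

```text
[0.49237307 0.08095709 0.00178837] [-2.34403574 -2.08480154  0.01155229] [ 0.00301414 -0.18688213] [0.32204853 0.5800316  0.41688742]
```

View pics/s5.png

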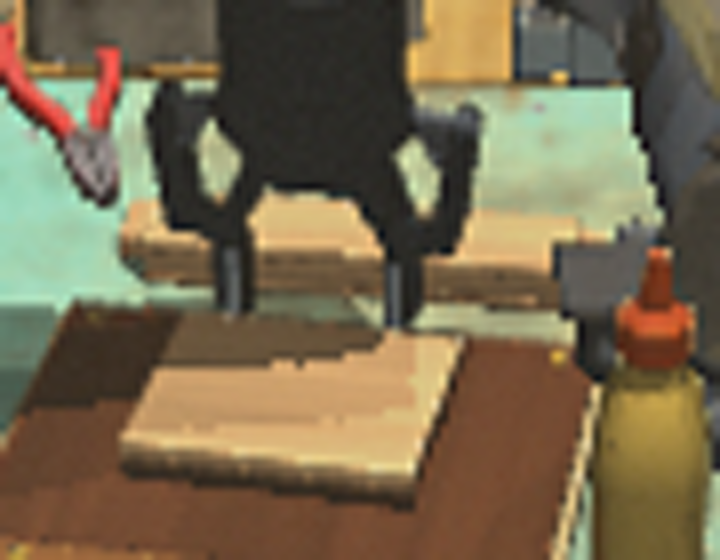

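Call:
servo_tool([
  [-0.1,-0.5,0,0,0,0],
  [-0.2,-1.2,0,0,0,0],
  [-0.2,-1.9,0,0,0,0],
  [-0.3,-2.6,0,0,0,0],
  [-0.4,-3.3,0,0,0,0],
])

```text
time_s: 5.5
tcp_pos: [0.4884, 0.0471, 0.002]
tool_rot: [-2.344, -2.085, 0.011]
ft_force: [0.7, 0.4, 0.0]
gripper_width: 0.0598
```

Call:
servo_tool([
  [-0.1,-0.7,0,0,0,0],
  [-0.2,-1.2,0,0,0,0],
  [-0.2,-1.7,0,0,0,0],
  [-0.3,-2.2,0,0,0,0],
  [-0.3,-2.5,0,0,0,0],
])

```text
time_s: 5.92
tcp_pos: [0.4853, 0.0215, 0.002]
tool_rot: [-2.345, -2.084, 0.011]
ft_force: [-0.0, 1.0, 1.1]
gripper_width: 0.0597
```

Run:
```python
from h import *
s=ctrl.state();print(s['tcp_pos'],s['tool_rot'],jig(s['tcp_pos']),s['ft_force'])
im=ctrl.snapshot('side')[:,:,::-1]
im=cv2.resize(im[125:215,275:375],None,fx=7,fy=7,interpolation=cv2.INTER_CUBIC)
cv2.imwrite(f'pics/s6.png',im)
```

```text
[0.48526346 0.02145377 0.00202629] [-2.34477144 -2.08409645  0.01113299] [ 0.0031128  -0.12695757] [-0.04495294  0.96922529  1.10843676]
```

View pics/s6.png

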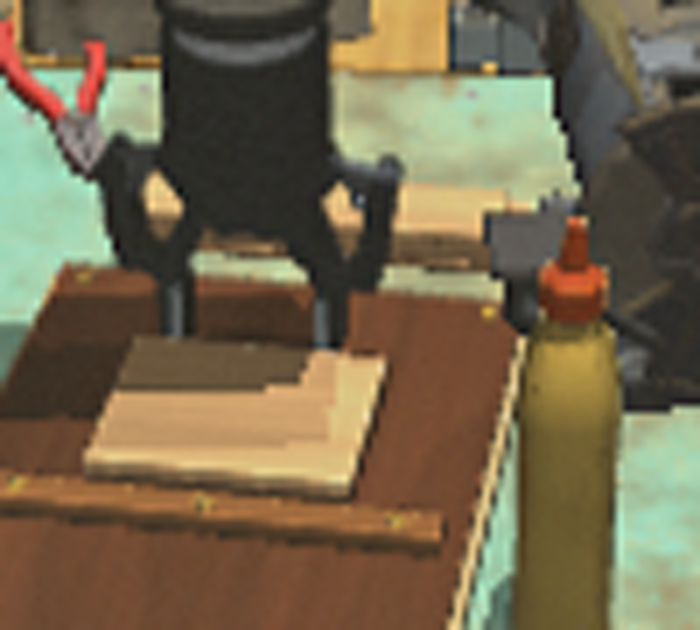

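Call:
servo_tool([
  [0,-0.2,0,0,0,0],
  [0,-0.4,0,0,0,0],
  [-0.1,-0.6,0,0,0,0],
  [-0.1,-0.8,0,0,0,0],
  [-0.1,-0.8,0,0,0,0],
])

```text
time_s: 6.38
tcp_pos: [0.4846, 0.0148, 0.0021]
tool_rot: [-2.342, -2.083, 0.007]
ft_force: [0.5, 10.6, -0.5]
gripper_width: 0.06
```

Call:
servo_tool([
  [0,-0.1,0.2,0,0,0],
  [0,-0.12,0.4,0,0,0],
  [0,-0.14,0.6,0,0,0],
  [0,-0.16,0.8,0,0,0],
  [0,-0.18,1.0,0,0,0],
])

```text
time_s: 6.8
tcp_pos: [0.4846, 0.0143, 0.0122]
tool_rot: [-2.34, -2.083, 0.004]
ft_force: [0.1, 8.4, -0.4]
gripper_width: 0.0599
```

Run:
```python
from h import *
s=ctrl.state();print(s['tcp_pos'],s['tool_rot'],jig(s['tcp_pos']),s['ft_force'])
im=ctrl.snapshot('side')[:,:,::-1]
im=cv2.resize(im[125:215,275:375],None,fx=7,fy=7,interpolation=cv2.INTER_CUBIC)
cv2.imwrite(f'pics/s7.png',im)
```

```text
[0.48464528 0.01434099 0.01222298] [-2.34012106 -2.08277454  0.00367606] [ 0.00289452 -0.11982154] [ 0.07686922  8.36740368 -0.35794675]
```

View pics/s7.png

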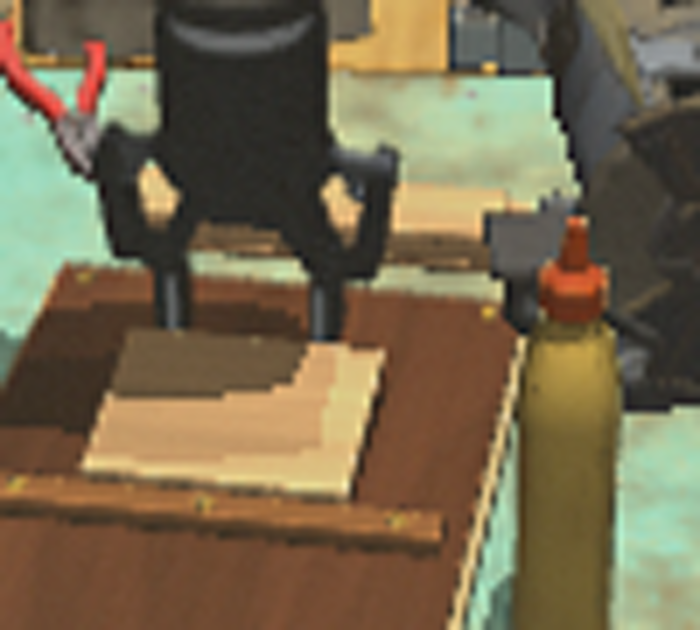

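Call:
servo_tool([
  [0,-0.13,0.2,0,0,0],
  [0,-0.16,0.4,0,0,0],
  [0,-0.19,0.6,0,0,0],
  [0,-0.23,0.8,0,0,0],
  [0,-0.27,1.0,0,0,0],
])

```text
time_s: 7.27
tcp_pos: [0.4846, 0.0129, 0.0227]
tool_rot: [-2.338, -2.083, 0.001]
ft_force: [-0.6, 7.6, 1.0]
gripper_width: 0.0596
```

Call:
servo_tool([
  [0,-0.15,0.2,0,0,0],
  [0,-0.2,0.4,0,0,0],
  [0,-0.25,0.6,0,0,0],
  [0,-0.3,0.8,0,0,0],
  [0,-0.38,1.0,0,0,0],
])

```text
time_s: 7.68
tcp_pos: [0.4843, 0.0105, 0.0328]
tool_rot: [-2.335, -2.082, -0.002]
ft_force: [-0.7, 9.9, 1.8]
gripper_width: 0.0598
```

Run:
```python
from h import *
s=ctrl.state();print(s['tcp_pos'],s['tool_rot'],jig(s['tcp_pos']),s['ft_force'])
im=ctrl.snapshot('side')[:,:,::-1]
im=cv2.resize(im[125:215,275:375],None,fx=7,fy=7,interpolation=cv2.INTER_CUBIC)
cv2.imwrite(f'pics/s8.png',im)
```

```text
[0.484327   0.01047163 0.03278784] [-2.33505236e+00 -2.08203452e+00 -1.62911458e-03] [ 0.00275789 -0.11594163] [-0.6653498   9.87098027  1.80288528]
```

View pics/s8.png

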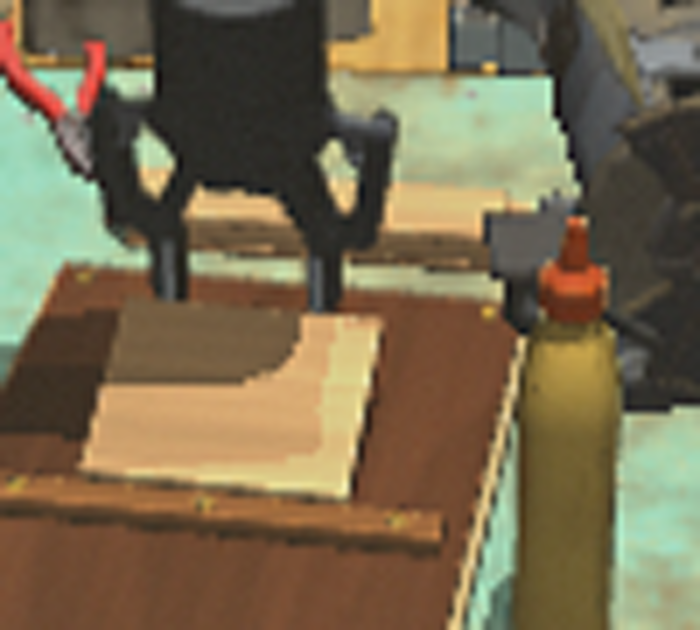

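Call:
servo_tool([
  [0,-0.17,0.2,0,0,0],
  [0,-0.25,0.4,0,0,0],
  [-0.1,-0.33,0.6,0,0,0],
  [-0.1,-0.41,0.8,0,0,0],
  [-0.1,-0.5,1.0,0,0,0],
])

```text
time_s: 8.15
tcp_pos: [0.4837, 0.0067, 0.0435]
tool_rot: [-2.333, -2.082, -0.006]
ft_force: [0.5, 7.4, 3.0]
gripper_width: 0.0597
```

Call:
servo_tool([
  [0,-0.2,0.2,0,0,0],
  [0,-0.3,0.4,0,0,0],
  [-0.1,-0.4,0.6,0,0,0],
  [-0.1,-0.5,0.8,0,0,0],
  [-0.1,-0.6,1.0,0,0,0],
])

```text
time_s: 8.57
tcp_pos: [0.4831, 0.0017, 0.0539]
tool_rot: [-2.331, -2.083, -0.009]
ft_force: [0.9, 5.8, 2.6]
gripper_width: 0.06
```

Run:
```python
from h import *
s=ctrl.state();print(s['tcp_pos'],s['tool_rot'],jig(s['tcp_pos']),s['ft_force'])
im=ctrl.snapshot('side')[:,:,::-1]
im=cv2.resize(im[125:215,275:375],None,fx=7,fy=7,interpolation=cv2.INTER_CUBIC)
cv2.imwrite(f'pics/s9.png',im)
```

```text
[0.4830652  0.00168473 0.0538999 ] [-2.33147773 -2.08259783 -0.00876034] [ 0.00298292 -0.10706773] [0.91803132 5.80904788 2.64818666]
```

View pics/s9.png

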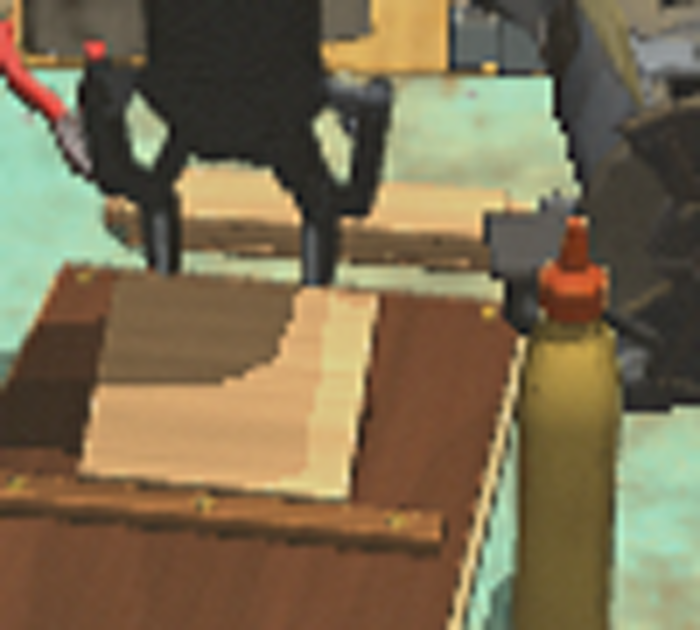

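Call:
servo_tool([
  [0,-0.25,0.2,0,0,0],
  [0,-0.38,0.4,0,0,0],
  [-0.1,-0.51,0.6,0,0,0],
  [-0.1,-0.65,0.8,0,0,0],
  [-0.1,-0.8,1.0,0,0,0],
])

```text
time_s: 9.03
tcp_pos: [0.4823, -0.0054, 0.0647]
tool_rot: [-2.33, -2.083, -0.012]
ft_force: [-1.7, 6.2, 4.0]
gripper_width: 0.0597
```

Call:
servo_tool([
  [0,-0.3,0.2,0,0,0],
  [0,-0.47,0.4,0,0,0],
  [-0.1,-0.64,0.6,0,0,0],
  [-0.1,-0.82,0.8,0,0,0],
  [-0.1,-1.0,1.0,0,0,0],
])

```text
time_s: 9.45
tcp_pos: [0.4813, -0.0145, 0.0752]
tool_rot: [-2.328, -2.083, -0.015]
ft_force: [-1.2, 6.4, 5.0]
gripper_width: 0.0599
```

Run:
```python
from h import *
s=ctrl.state();print(s['tcp_pos'],s['tool_rot'],jig(s['tcp_pos']),s['ft_force'])
im=ctrl.snapshot('side')[:,:,::-1]
im=cv2.resize(im[125:215,275:375],None,fx=7,fy=7,interpolation=cv2.INTER_CUBIC)
cv2.imwrite(f'pics/s10.png',im)
```

```text
[ 0.48134886 -0.01446891  0.07517619] [-2.32821063 -2.08293902 -0.01455992] [ 0.00279744 -0.09082474] [-1.15687408  6.43223407  5.0080996 ]
```

View pics/s10.png

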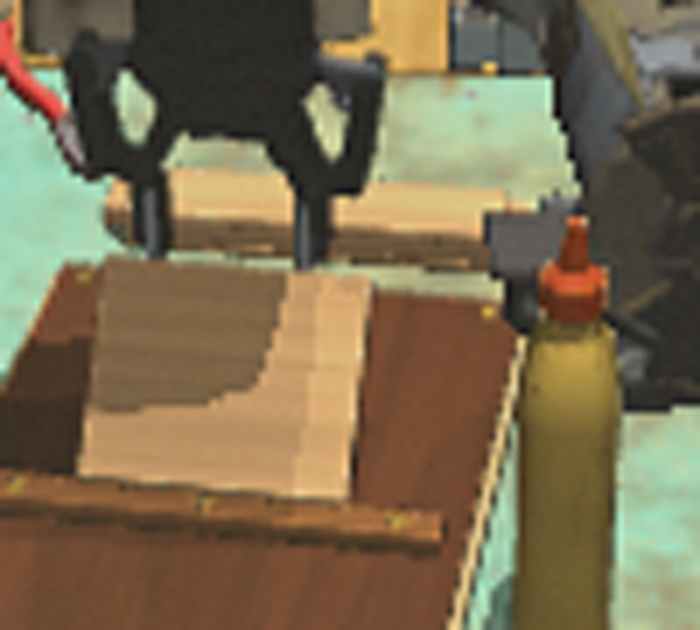

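Call:
servo_tool([
  [0,-0.28,0.18,0,0,0],
  [0,-0.48,0.36,0,0,0],
  [-0.1,-0.7,0.54,0,0,0],
  [-0.1,-0.94,0.72,0,0,0],
  [-0.1,-1.2,0.9,0,0,0],
])

```text
time_s: 9.92
tcp_pos: [0.4802, -0.026, 0.085]
tool_rot: [-2.327, -2.083, -0.016]
ft_force: [-2.6, 6.2, 8.1]
gripper_width: 0.0597
```

Call:
servo_tool([
  [0,-0.3,0.16,0,0,0],
  [-0.1,-0.57,0.32,0,0,0],
  [-0.1,-0.85,0.46,0,0,0],
  [-0.1,-1.15,0.58,0,0,0],
  [-0.1,-1.45,0.7,0,0,0],
])

```text
time_s: 10.33
tcp_pos: [0.4788, -0.0393, 0.093]
tool_rot: [-2.325, -2.082, -0.019]
ft_force: [-6.3, 9.3, 16.5]
gripper_width: 0.0594
```

Run:
```python
from h import *
s=ctrl.state();print(s['tcp_pos'],s['tool_rot'],jig(s['tcp_pos']),s['ft_force'])
im=ctrl.snapshot('side')[:,:,::-1]
im=cv2.resize(im[115:215,265:375],None,fx=6,fy=6,interpolation=cv2.INTER_CUBIC)
cv2.imwrite(f'pics/s11.png',im)
```

```text
[ 0.47879024 -0.03928655  0.09297408] [-2.32470435 -2.08239161 -0.01939007] [ 0.00243473 -0.06587899] [-6.33787613  9.32687566 16.46159   ]
```

View pics/s11.png

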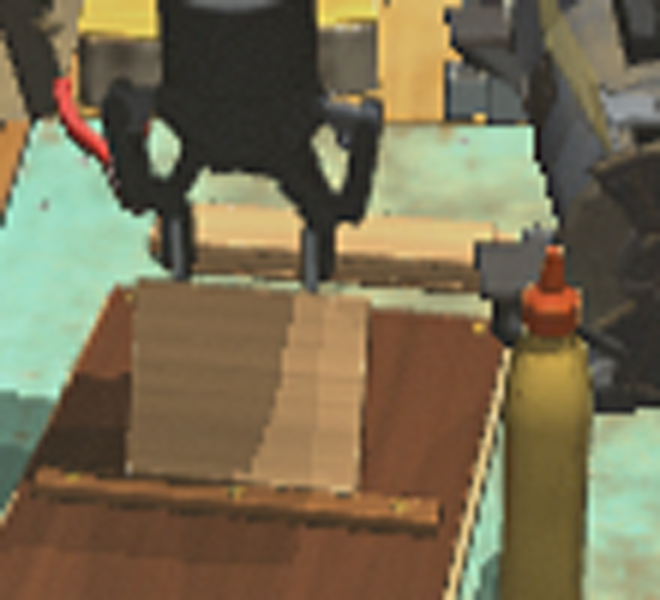

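Call:
servo_tool([
  [0,-0.1,0.2,0,0,0],
  [0,-0.3,0.36,0,0,0],
  [-0.1,-0.6,0.5,0,0,0],
  [-0.1,-0.9,0.62,0,0,0],
  [-0.1,-1.2,0.75,0,0,0],
])

```text
time_s: 10.8
tcp_pos: [0.4777, -0.0521, 0.1007]
tool_rot: [-2.325, -2.082, -0.019]
ft_force: [-0.8, -0.5, 0.0]
gripper_width: 0.0597
```

Run:
```python
from h import *
s=ctrl.state();print(s['tcp_pos'],s['tool_rot'],jig(s['tcp_pos']),s['ft_force'])
im=ctrl.snapshot('side')[:,:,::-1]
im=cv2.resize(im[115:215,265:375],None,fx=6,fy=6,interpolation=cv2.INTER_CUBIC)
cv2.imwrite(f'pics/s12.png',im)
im=ctrl.snapshot('top')[:,:,::-1]
im=cv2.resize(im[145:285,200:420],None,fx=3.5,fy=3.5,interpolation=cv2.INTER_CUBIC)
cv2.imwrite(f'pics/t12.png',im)
```

```text
[ 0.47770455 -0.05213892  0.1006618 ] [-2.3252203  -2.08224186 -0.01871798] [ 0.00200921 -0.05298827] [-0.77768356 -0.47115478  0.02700158]
```

View pics/s12.png

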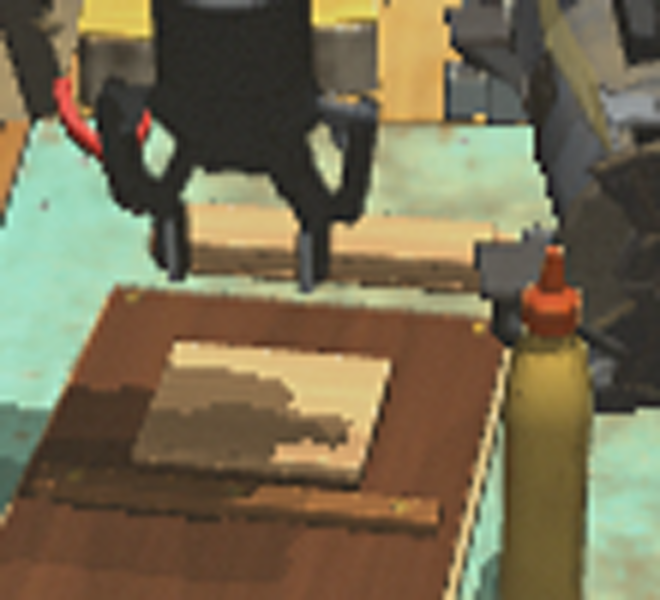

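View pics/t12.png

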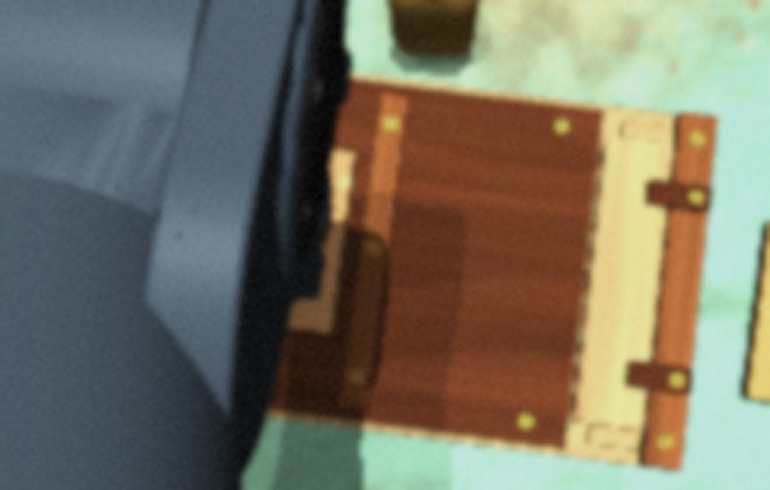

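Run:
```python
from h import *
for p in((172,342),(390,355),(360,470),(133,458)):
    print(jig(ray('side',(265+p[0]/6,115+p[1]/6),.035)).round(4))
```

```text
[ 0.0592 -0.1198]
[-0.0604 -0.1255]
[-0.0625 -0.0201]
[ 0.0545 -0.0122]
```

Call:
servo_tool([
  [0.2,1.5,1,0,0,0],
  [0.5,4.0,1,0,0,0],
  [0.8,7.0,1,0,0,0],
  [1.1,9.5,0.5,0,0,0],
  [1.3,11,0,0,0,0],
])

```text
time_s: 11.32
tcp_pos: [0.4914, 0.0597, 0.1008]
tool_rot: [-2.325, -2.083, -0.021]
ft_force: [-0.6, -0.1, -0.2]
gripper_width: 0.0598
```

Call:
servo_tool([
  [0,0,-2.5,0,0,0],
  [0,0,-5,0,0,0],
  [0,0,-7.5,0,0,0],
  [0,0,-9,0,0,0],
  [0,0,-9.7,0,0,0],
])

```text
time_s: 11.73
tcp_pos: [0.4898, 0.0596, 0.0016]
tool_rot: [-2.324, -2.082, -0.016]
ft_force: [-0.9, -0.1, 0.8]
gripper_width: 0.0596
```

Call:
servo_tool([
  [-0.1,-0.5,-0.2,0,0,0],
  [-0.1,-1.1,-0.2,0,0,0],
  [-0.2,-1.7,-0.2,0,0,0],
  [-0.3,-2.3,-0.2,0,0,0],
  [-0.3,-2.8,-0.2,0,0,0],
])

```text
time_s: 12.15
tcp_pos: [0.4873, 0.0307, 0.0005]
tool_rot: [-2.325, -2.082, -0.018]
ft_force: [-0.4, -0.4, 0.7]
gripper_width: 0.0599
```

Call:
servo_tool([
  [0,-0.3,0,0,0,0],
  [-0.1,-0.6,0,0,0,0],
  [-0.1,-0.9,0,0,0,0],
  [-0.1,-1.2,0,0,0,0],
  [-0.1,-1.4,0,0,0,0],
])

```text
time_s: 12.57
tcp_pos: [0.4863, 0.0165, 0.0006]
tool_rot: [-2.325, -2.082, -0.018]
ft_force: [-0.2, 1.1, 0.3]
gripper_width: 0.0598
```

Call:
servo_tool([
  [0,-0.1,-0.1,0,0,0],
  [0,-0.2,-0.1,0,0,0],
  [0,-0.3,-0.1,0,0,0],
  [0,-0.35,-0.1,0,0,0],
  [0,-0.35,-0.1,0,0,0],
])

```text
time_s: 12.98
tcp_pos: [0.4872, 0.0155, -0.0002]
tool_rot: [-2.322, -2.081, -0.026]
ft_force: [2.2, 14.8, 2.0]
gripper_width: 0.0598
```

Call:
servo_tool([
  [0,-0.07,0.2,0,0,0],
  [0,-0.09,0.4,0,0,0],
  [-0.1,-0.1,0.6,0,0,0],
  [-0.1,-0.13,0.8,0,0,0],
  [-0.1,-0.16,1.0,0,0,0],
])

```text
time_s: 13.4
tcp_pos: [0.4869, 0.0151, 0.0101]
tool_rot: [-2.32, -2.081, -0.03]
ft_force: [2.9, 8.4, 0.6]
gripper_width: 0.0597
```

Call:
servo_tool([
  [0,-0.13,0.2,0,0,0],
  [0,-0.16,0.4,0,0,0],
  [0,-0.19,0.6,0,0,0],
  [0,-0.23,0.8,0,0,0],
  [0,-0.27,1.0,0,0,0],
])

```text
time_s: 13.82
tcp_pos: [0.4871, 0.0138, 0.0203]
tool_rot: [-2.318, -2.08, -0.033]
ft_force: [1.2, 10.0, 1.4]
gripper_width: 0.0596
```

Call:
servo_tool([
  [0,-0.15,0.2,0,0,0],
  [0,-0.2,0.4,0,0,0],
  [0,-0.25,0.6,0,0,0],
  [0,-0.3,0.8,0,0,0],
  [0,-0.38,1.0,0,0,0],
])

```text
time_s: 14.23
tcp_pos: [0.4869, 0.0116, 0.0305]
tool_rot: [-2.315, -2.079, -0.036]
ft_force: [-0.4, 11.7, 2.9]
gripper_width: 0.0599
```

```bash
cat > snap.py <<'E'
import sys
from h import *
s=ctrl.state();print(s['time_s'],s['tcp_pos'],jig(s['tcp_pos']),s['ft_force'])
im=ctrl.snapshot('side')[:,:,::-1]
im=cv2.resize(im[115:215,265:375],None,fx=6,fy=6,interpolation=cv2.INTER_CUBIC)
cv2.imwrite(f'pics/{sys.argv[1]}.png',im)
E
python3 snap.py s13
```

```text
14.2333 [0.48692681 0.01157374 0.03050056] [ 0.00030497 -0.11734032] [-0.38758631 11.68252289  2.87695473]
```

View pics/s13.png

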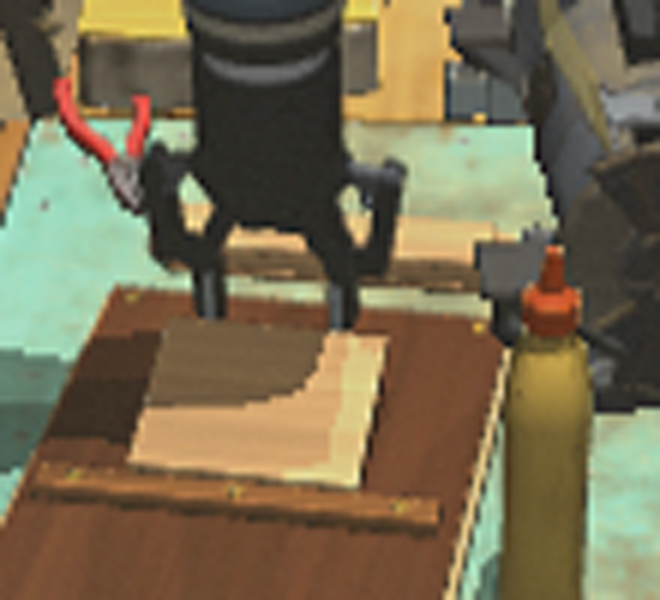

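Call:
servo_tool([
  [0,-0.15,0.2,0,0,0],
  [0,-0.23,0.4,0,0,0],
  [-0.1,-0.31,0.6,0,0,0],
  [-0.1,-0.39,0.8,0,0,0],
  [-0.1,-0.47,1.0,0,0,0],
])

```text
time_s: 14.7
tcp_pos: [0.4864, 0.0081, 0.0412]
tool_rot: [-2.314, -2.078, -0.04]
ft_force: [0.9, 8.2, 4.0]
gripper_width: 0.0596
```

Call:
servo_tool([
  [0,-0.2,0.2,0,0,0],
  [0,-0.3,0.4,0,0,0],
  [-0.1,-0.4,0.6,0,0,0],
  [-0.1,-0.5,0.8,0,0,0],
  [-0.1,-0.6,1.0,0,0,0],
])

```text
time_s: 15.12
tcp_pos: [0.4858, 0.0033, 0.0517]
tool_rot: [-2.312, -2.078, -0.044]
ft_force: [1.6, 7.4, 3.2]
gripper_width: 0.0596
```

Call:
servo_tool([
  [0,-0.25,0.2,0,0,0],
  [0,-0.38,0.4,0,0,0],
  [-0.1,-0.51,0.6,0,0,0],
  [-0.1,-0.65,0.8,0,0,0],
  [-0.1,-0.8,1.0,0,0,0],
])

```text
time_s: 15.53
tcp_pos: [0.4851, -0.0033, 0.0624]
tool_rot: [-2.31, -2.078, -0.048]
ft_force: [-0.2, 8.8, 6.6]
gripper_width: 0.06
```

Call:
servo_tool([
  [0,-0.3,0.18,0,0,0],
  [0,-0.5,0.35,0,0,0],
  [-0.1,-0.7,0.5,0,0,0],
  [-0.1,-0.85,0.65,0,0,0],
  [-0.1,-1.05,0.75,0,0,0],
])

```text
time_s: 15.95
tcp_pos: [0.4846, -0.0109, 0.0712]
tool_rot: [-2.305, -2.077, -0.057]
ft_force: [-2.9, 21.6, 18.9]
gripper_width: 0.0599
```

```bash
python3 snap.py s14
```

```text
15.95 [ 0.48456963 -0.01092373  0.07120951] [ 1.36741571e-05 -9.47222884e-02] [-2.85906827 21.607787   18.8763892 ]
```

View pics/s14.png

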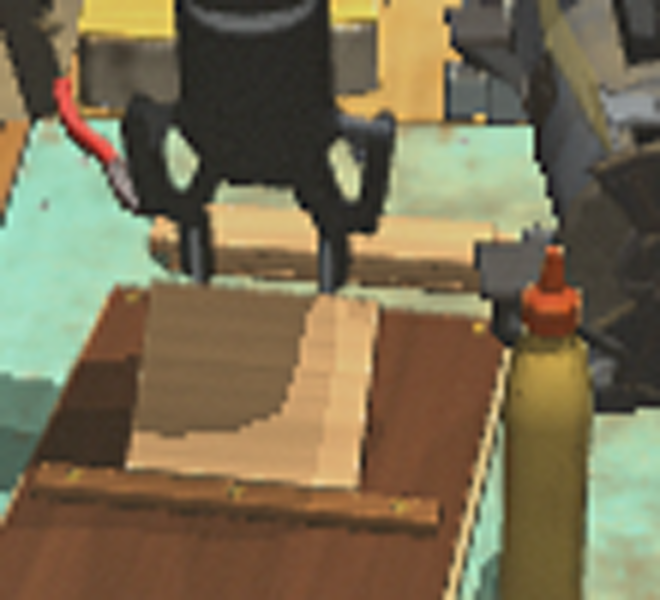

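Run:
```python
from h import *
im=ctrl.snapshot('wrist')[:,:,::-1]
cv2.imwrite(f'pics/w14.png',cv2.resize(im[190:360,190:450],None,fx=3,fy=3,interpolation=cv2.INTER_CUBIC))
```

```text
(no output)
```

View pics/w14.png

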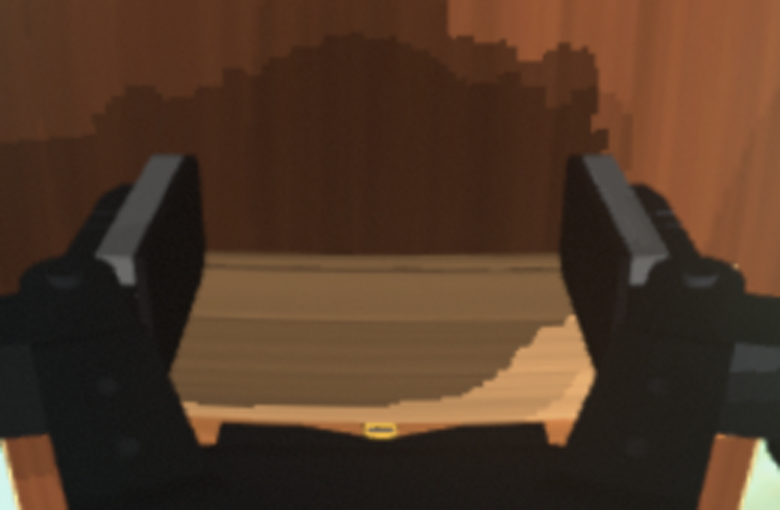

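Call:
servo_tool([
  [0,-0.18,0.13,0,0,0],
  [0,-0.34,0.27,0,0,0],
  [-0.1,-0.5,0.4,0,0,0],
  [-0.1,-0.67,0.52,0,0,0],
  [-0.1,-0.84,0.64,0,0,0],
])

```text
time_s: 16.47
tcp_pos: [0.4837, -0.0177, 0.0786]
tool_rot: [-2.303, -2.077, -0.061]
ft_force: [-2.7, 10.9, 12.9]
gripper_width: 0.0598
```

Call:
servo_tool([
  [0,-0.17,0.1,0,0,0],
  [0,-0.33,0.2,0,0,0],
  [-0.1,-0.49,0.3,0,0,0],
  [-0.1,-0.65,0.4,0,0,0],
  [-0.1,-0.82,0.48,0,0,0],
])

```text
time_s: 16.88
tcp_pos: [0.4829, -0.0246, 0.0844]
tool_rot: [-2.301, -2.076, -0.066]
ft_force: [-2.8, 10.4, 13.7]
gripper_width: 0.0595
```

Run:
```python
from h import *
s=ctrl.state();print(s['time_s'],s['tcp_pos'],jig(s['tcp_pos']),s['ft_force'])
im=ctrl.snapshot('wrist')[:,:,::-1]
cv2.imwrite(f'pics/w15.png',cv2.resize(im[190:360,190:450],None,fx=3,fy=3,interpolation=cv2.INTER_CUBIC))
```

```text
16.8833 [ 0.48291861 -0.02456517  0.0843956 ] [ 5.72571941e-05 -8.09818110e-02] [-2.80608666 10.35633434 13.71742305]
```

View pics/w15.png

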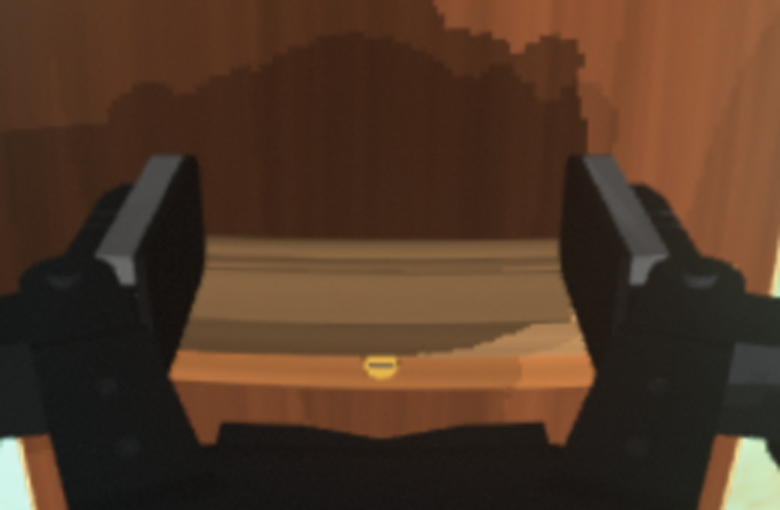

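Call:
servo_tool([
  [0,-0.22,0.03,0,0,0],
  [0,-0.35,0.12,0,0,0],
  [-0.1,-0.48,0.21,0,0,0],
  [-0.1,-0.61,0.3,0,0,0],
  [-0.1,-0.76,0.38,0,0,0],
])

```text
time_s: 17.35
tcp_pos: [0.4821, -0.0313, 0.0893]
tool_rot: [-2.3, -2.076, -0.069]
ft_force: [-2.1, 7.9, 12.1]
gripper_width: 0.0599
```

Call:
servo_tool([
  [0,-0.22,0.0,0,0,0],
  [0,-0.36,0.08,0,0,0],
  [-0.1,-0.5,0.16,0,0,0],
  [-0.1,-0.65,0.24,0,0,0],
  [-0.1,-0.8,0.31,0,0,0],
])

```text
time_s: 17.77
tcp_pos: [0.4812, -0.0385, 0.0934]
tool_rot: [-2.299, -2.076, -0.072]
ft_force: [-1.8, 7.2, 12.4]
gripper_width: 0.0598
```

Call:
servo_tool([
  [0,-0.22,-0.03,0,0,0],
  [0,-0.37,0.03,0,0,0],
  [-0.1,-0.52,0.09,0,0,0],
  [-0.1,-0.67,0.15,0,0,0],
  [-0.1,-0.82,0.21,0,0,0],
])

```text
time_s: 18.18
tcp_pos: [0.4804, -0.0459, 0.0968]
tool_rot: [-2.298, -2.076, -0.075]
ft_force: [-3.7, 5.6, 14.1]
gripper_width: 0.0596
```

```bash
python3 snap.py s16
python3 - <<'E'
from h import *
im=ctrl.snapshot('wrist')[:,:,::-1]
cv2.imwrite(f'pics/w16.png',cv2.resize(im[190:360,190:450],None,fx=3,fy=3,interpolation=cv2.INTER_CUBIC))
E
```

```text
18.1833 [ 0.48041066 -0.04590051  0.09675568] [ 5.16620334e-05 -5.95002519e-02] [-3.68487077  5.60513605 14.09338118]
```

View pics/w16.png

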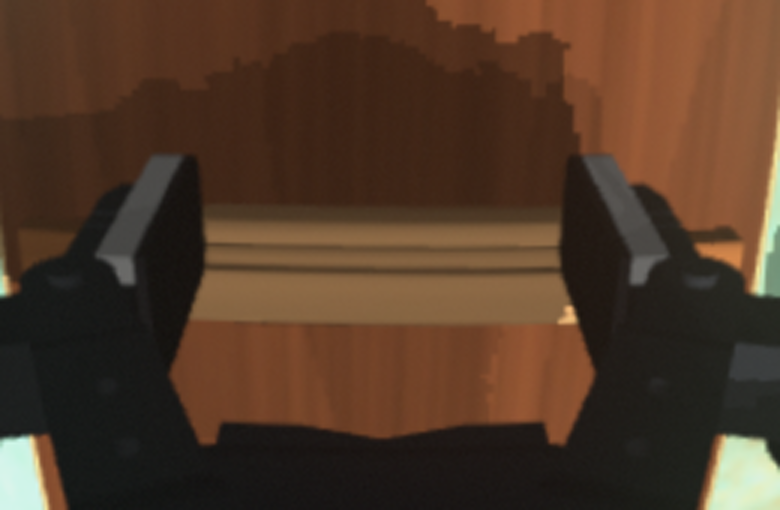

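View pics/s16.png

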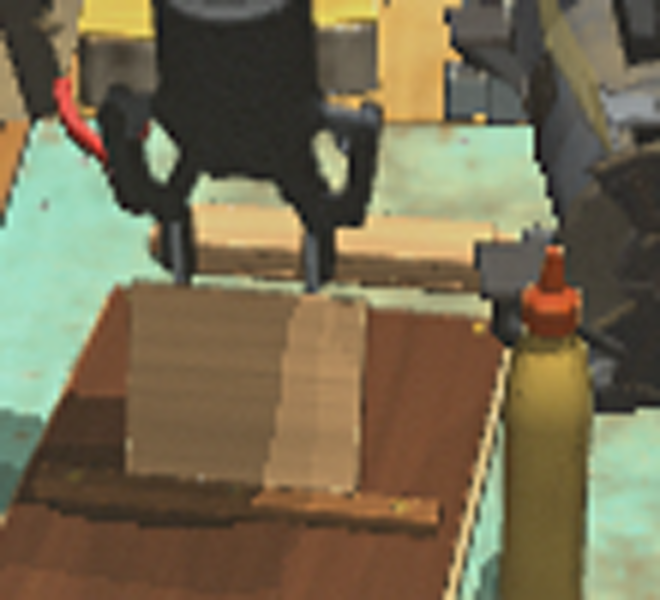

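Call:
servo_tool([
  [0,-0.2,-0.05,0,0,0],
  [0,-0.36,0.0,0,0,0],
  [-0.1,-0.52,0.05,0,0,0],
  [-0.1,-0.68,0.11,0,0,0],
  [-0.1,-0.84,0.16,0,0,0],
])

```text
time_s: 18.7
tcp_pos: [0.4791, -0.0548, 0.0982]
tool_rot: [-2.298, -2.076, -0.074]
ft_force: [-0.5, 0.7, 0.3]
gripper_width: 0.0599
```

Call:
servo_tool([
  [0,-0.2,-0.06,0,0,0],
  [0,-0.36,-0.02,0,0,0],
  [-0.1,-0.52,0.02,0,0,0],
  [-0.1,-0.68,0.06,0,0,0],
  [-0.1,-0.84,0.1,0,0,0],
])

```text
time_s: 19.12
tcp_pos: [0.478, -0.0634, 0.0991]
tool_rot: [-2.298, -2.076, -0.073]
ft_force: [-0.9, 0.2, 0.2]
gripper_width: 0.0599
```

```bash
python3 snap.py s17
```

```text
19.1167 [ 0.4779699  -0.06344885  0.09912764] [ 0.00042243 -0.04178743] [-0.94630487  0.22454411  0.18464231]
```

View pics/s17.png

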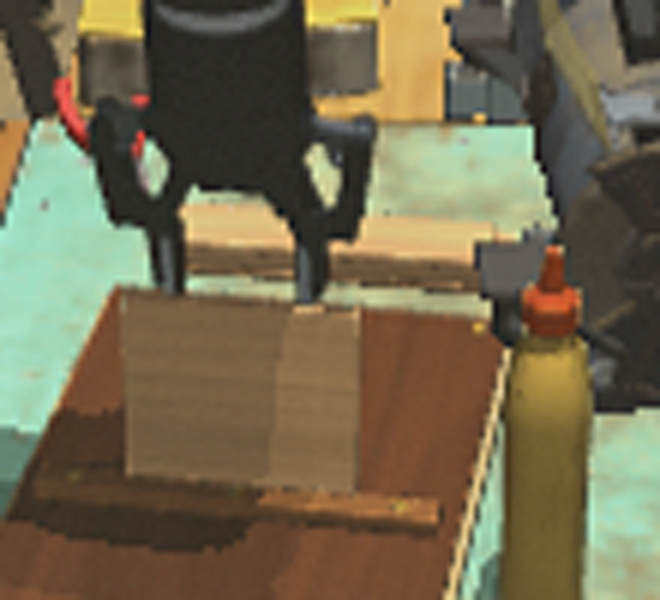

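Call:
servo_tool([
  [0,-0.15,0,0,0,0],
  [0,-0.3,-0.05,0,0,0],
  [-0.1,-0.45,-0.1,0,0,0],
  [-0.1,-0.6,-0.15,0,0,0],
  [-0.1,-0.75,-0.2,0,0,0],
])

```text
time_s: 19.58
tcp_pos: [0.477, -0.0713, 0.0971]
tool_rot: [-2.299, -2.076, -0.073]
ft_force: [0.3, 0.0, 0.4]
gripper_width: 0.0595
```

Call:
servo_tool([
  [0,-0.15,0,0,0,0],
  [0,-0.3,-0.05,0,0,0],
  [-0.1,-0.45,-0.1,0,0,0],
  [-0.1,-0.6,-0.15,0,0,0],
  [-0.1,-0.75,-0.2,0,0,0],
])

```text
time_s: 20.0
tcp_pos: [0.4758, -0.0788, 0.0954]
tool_rot: [-2.298, -2.076, -0.074]
ft_force: [-4.3, 3.2, 13.8]
gripper_width: 0.0594
```

```bash
python3 snap.py s18
```

```text
20.0 [ 0.4757978  -0.07877019  0.09536034] [ 0.00078694 -0.02631767] [-4.32007711  3.18833453 13.78137726]
```

View pics/s18.png

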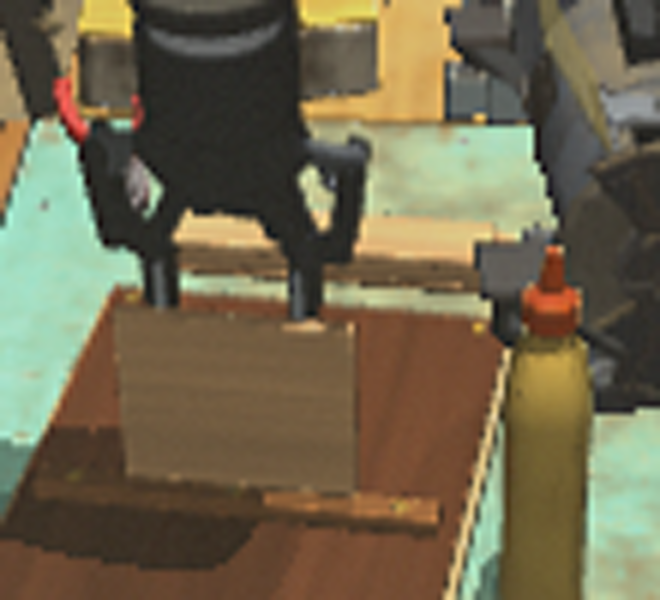

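Call:
servo_tool([
  [0,-0.15,-0.07,0,0,0],
  [0,-0.35,-0.07,0,0,0],
  [-0.1,-0.55,-0.07,0,0,0],
  [-0.1,-0.75,-0.08,0,0,0],
  [-0.1,-0.95,-0.09,0,0,0],
])

```text
time_s: 20.47
tcp_pos: [0.475, -0.0883, 0.0962]
tool_rot: [-2.299, -2.076, -0.076]
ft_force: [-6.8, 2.8, 21.3]
gripper_width: 0.0597
```

```bash
python3 snap.py s19;python3 - <<'E'
from h import *
im=ctrl.snapshot('wrist')[:,:,::-1]
cv2.imwrite(f'pics/w19.png',cv2.resize(im[190:360,190:450],None,fx=3,fy=3,interpolation=cv2.INTER_CUBIC))
E
```

```text
20.4667 [ 0.47496274 -0.08832396  0.09617152] [ 0.00049845 -0.01673212] [-6.81278215  2.79768857 21.33780296]
```

View pics/s19.png

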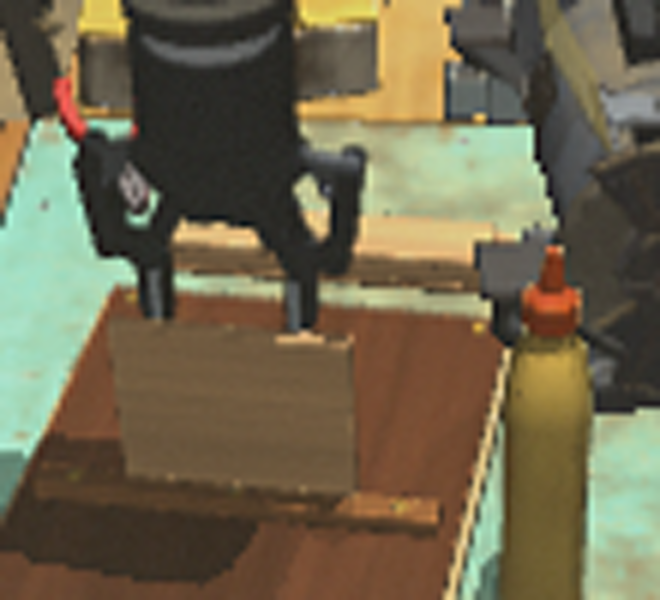

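View pics/w19.png

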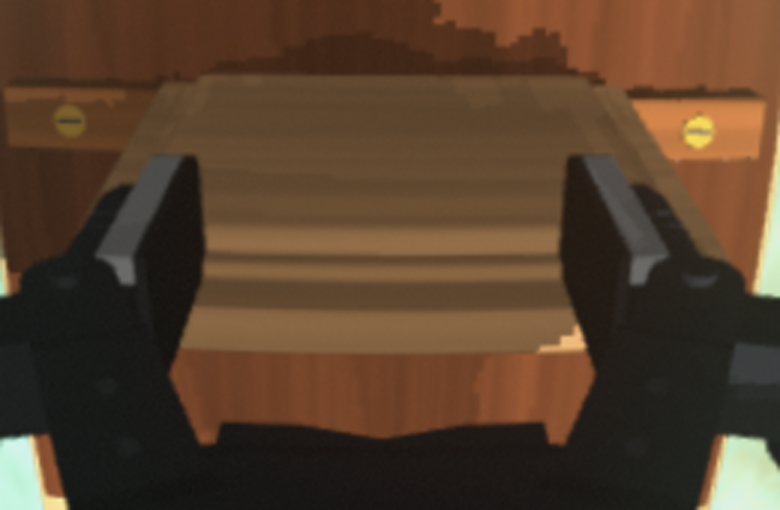

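Call:
servo_tool([
  [0,-0.25,0.0,0,0,0],
  [-0.1,-0.5,0.0,0,0,0],
  [-0.1,-0.75,0.0,0,0,0],
  [-0.1,-1.0,0.0,0,0,0],
  [-0.1,-1.25,0.0,0,0,0],
])

```text
time_s: 20.98
tcp_pos: [0.4739, -0.1014, 0.0964]
tool_rot: [-2.3, -2.076, -0.075]
ft_force: [-1.5, 0.4, 6.4]
gripper_width: 0.0597
```

```bash
python3 snap.py s20
```

```text
20.9833 [ 0.47387228 -0.10141099  0.09643517] [ 5.02048688e-05 -3.60780055e-03] [-1.54189383  0.38072713  6.35219788]
```

View pics/s20.png

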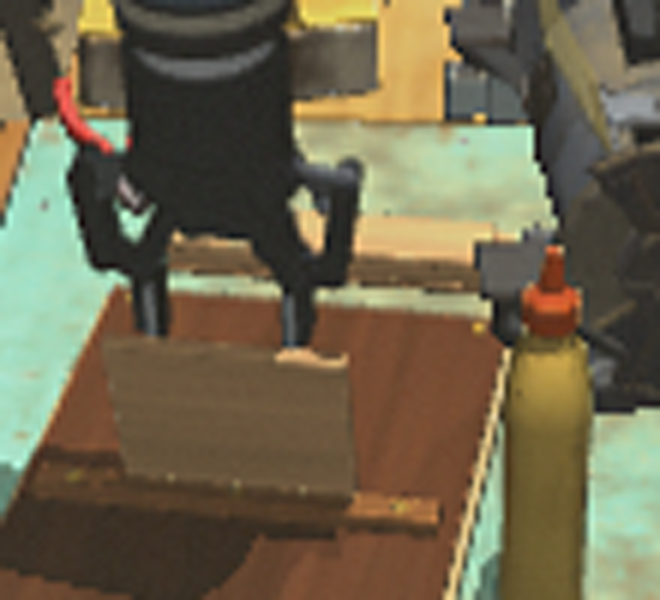

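Leaning over further; keep pushing on.

Call:
servo_tool([
  [0,-0.25,0.0,0,0,0],
  [-0.1,-0.5,0.0,0,0,0],
  [-0.1,-0.75,0.0,0,0,0],
  [-0.1,-1.0,0.0,0,0,0],
  [-0.1,-1.3,0.0,0,0,0],
])

```text
time_s: 21.45
tcp_pos: [0.4727, -0.1149, 0.0961]
tool_rot: [-2.299, -2.076, -0.075]
ft_force: [-0.5, -0.3, -0.5]
gripper_width: 0.0596
```

```bash
python3 snap.py s21
```

```text
21.45 [ 0.47270033 -0.11492527  0.09611281] [-0.00036711  0.00995034] [-0.47986412 -0.26981859 -0.53951585]
```

View pics/s21.png

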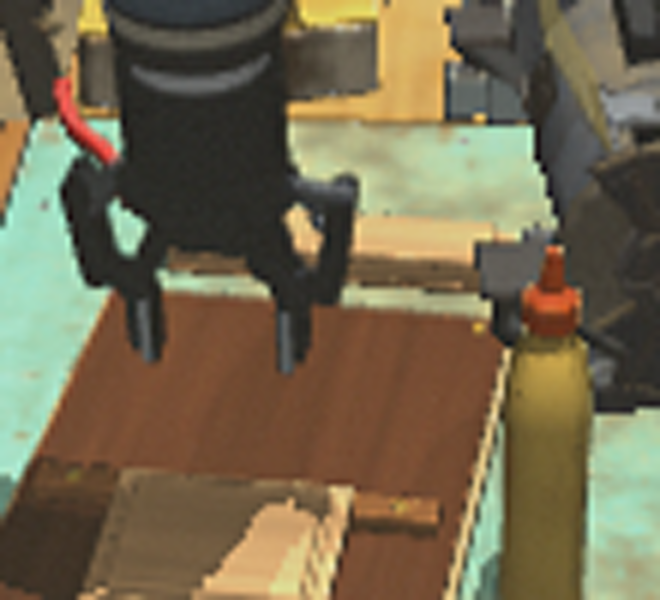

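Call:
servo_tool([
  [0.2,2,0,0,0,0],
  [0.5,4.5,0,0,0,0],
  [0.7,6.5,0,0,0,0],
  [0.8,7,-1,0,0,0],
  [0.8,7,-3,0,0,0],
])

```text
time_s: 21.92
tcp_pos: [0.4827, -0.0442, 0.0675]
tool_rot: [-2.3, -2.08, -0.079]
ft_force: [0.3, 0.2, 1.0]
gripper_width: 0.0599
```

```bash
cat > snap2.py <<'E'
import sys
from h import *
s=ctrl.state();print(s['time_s'],s['tcp_pos'],s['tool_rot'],jig(s['tcp_pos']),s['ft_force'])
im=ctrl.snapshot('side')[:,:,::-1]
a=cv2.resize(im[135:255,245:375],None,fx=5,fy=5,interpolation=cv2.INTER_CUBIC)
cv2.imwrite(f'pics/{sys.argv[1]}s.png',a)
im=ctrl.snapshot('top')[:,:,::-1]
b=cv2.resize(im[145:285,240:420],None,fx=4,fy=4,interpolation=cv2.INTER_CUBIC)
cv2.imwrite(f'pics/{sys.argv[1]}t.png',b)
E
python3 snap2.py a
```

```text
21.9167 [ 0.48266974 -0.04416925  0.06752546] [-2.29976129 -2.08001939 -0.07906795] [-0.00198927 -0.06148388] [0.26256263 0.19869132 0.95560889]
```

View pics/as.png

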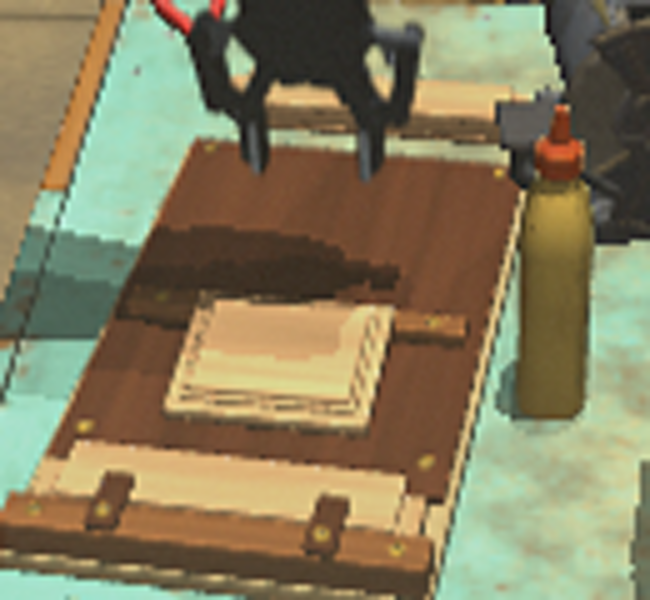

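View pics/at.png

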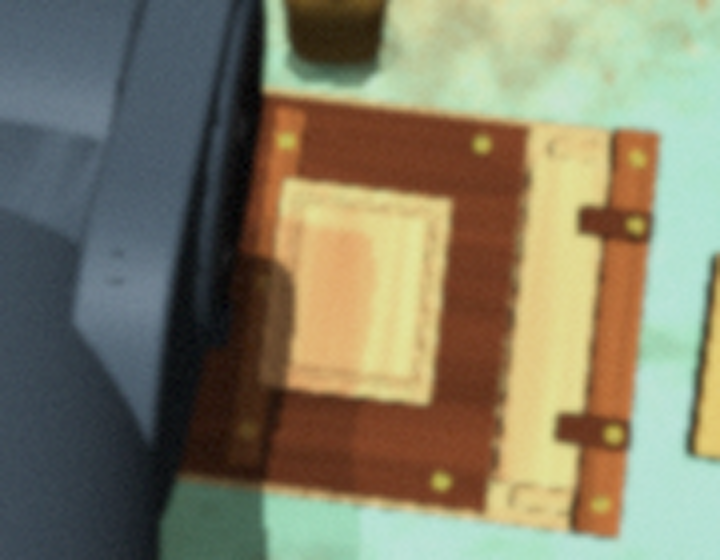

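Run:
```python
from h import *
s=ctrl.state()
R=cv2.Rodrigues(s['tool_rot'])[0]
y=np.r_[-JX,0];z=np.array([0,0,-1.]);D=np.c_[np.cross(y,z),y,z]
print(cv2.Rodrigues(D@R.T)[0].ravel(), R[:,2])
g=lambda p:(p[0]/4+240,p[1]/4+145)
for p,zz in(((285,178),.046),((452,198),.028),((432,404),.028),((263,385),.046)):
  print(jig(ray('top',g(p),zz)).round(4))
print('rail front',[jig(ray('top',g(p),.034)).round(4) for p in((527,125),(487,510))])
print('batten',[jig(ray('top',g(p),.029)).round(4) for p in((285,97),(305,100))])
print('target tcp',world(0,-.05))
```

```text
[-0.06420924  0.0038807  -0.01581604] [ 0.00337028  0.06419296 -0.99793181]
[-0.0593  0.0032]
[-0.0623  0.1011]
[0.0582 0.1034]
[0.0595 0.0061]
rail front [array([-0.1098,  0.1394]), array([0.1135, 0.141 ])]
batten [array([-0.1095, -0.0038]), array([-0.1092,  0.0082])]
target tcp [ 0.47935  -0.055345]
```

Call:
servo_tool([
  [0,0,-1,-0.032,0.002,-0.008],
  [0,0,-2,-0.064,0.004,-0.016],
  [0,0,-3,-0.064,0.004,-0.016],
  [0,0,-4,-0.064,0.004,-0.016],
  [0,0,-5,-0.064,0.004,-0.016],
])

```text
time_s: 22.43
tcp_pos: [0.4795, -0.0449, 0.0144]
tool_rot: [2.348, 2.087, 0.0]
ft_force: [-0.4, -0.1, -0.2]
gripper_width: 0.0597
```

Call:
servo_tool([
  [-0.1,-0.8,-0.2,0,0,0],
  [-0.2,-1.6,-0.3,0,0,0],
  [-0.3,-2.4,-0.3,0,0,0],
  [-0.4,-3.2,-0.3,0,0,0],
  [-0.5,-3.8,-0.3,0,0,0],
])

```text
time_s: 22.85
tcp_pos: [0.4747, -0.0844, 0.0121]
tool_rot: [2.348, 2.085, 0.001]
ft_force: [-0.9, 0.7, 1.3]
gripper_width: 0.0597
```

```bash
python3 snap2.py b
```

```text
22.85 [ 0.47474887 -0.08438474  0.01210673] [2.34845614e+00 2.08524588e+00 1.29871671e-03] [ 0.00117173 -0.02061914] [-0.90820516  0.72229351  1.29144946]
```

View pics/bs.png

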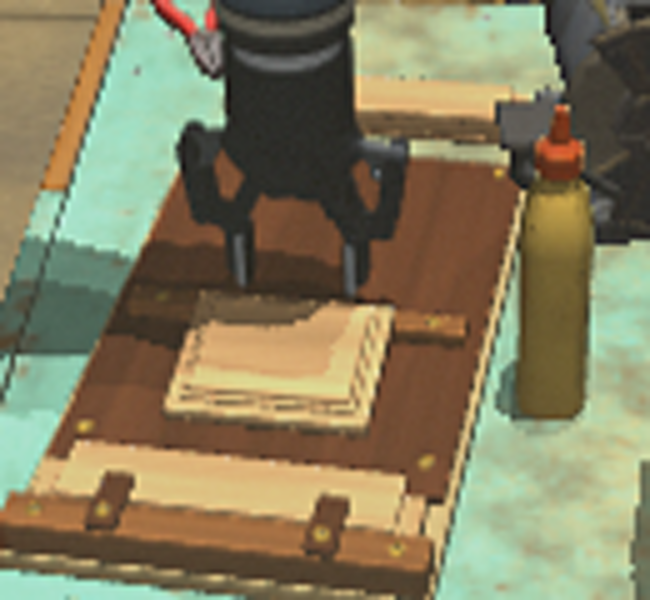

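Call:
servo_tool([
  [0,0,0.2,0,0,0],
  [0,-0.2,0.2,0,0,0],
  [-0.1,-0.5,0.2,0,0,0],
  [-0.1,-0.8,0.2,0,0,0],
  [-0.1,-1.1,0.2,0,0,0],
])

```text
time_s: 23.37
tcp_pos: [0.4735, -0.0953, 0.0139]
tool_rot: [2.349, 2.085, 0.001]
ft_force: [0.2, 0.7, 0.1]
gripper_width: 0.0594
```

Call:
servo_tool([
  [0,-0.3,0,0,0,0],
  [-0.1,-0.6,0,0,0,0],
  [-0.1,-0.9,0,0,0,0],
  [-0.1,-1.2,0,0,0,0],
  [-0.2,-1.5,0,0,0,0],
])

```text
time_s: 23.78
tcp_pos: [0.4716, -0.1107, 0.0139]
tool_rot: [2.349, 2.085, 0.001]
ft_force: [-0.2, 0.6, 0.6]
gripper_width: 0.0598
```

```bash
python3 snap2.py c
```

```text
23.7833 [ 0.4716256  -0.11071303  0.01391398] [2.34890861e+00 2.08489458e+00 9.75833385e-04] [0.00119304 0.00589292] [-0.21293637  0.56984575  0.5555738 ]
```

View pics/cs.png

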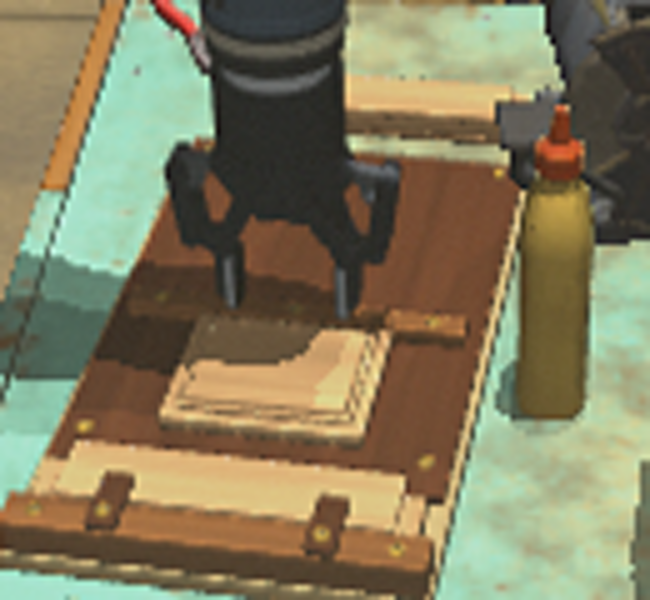

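Call:
servo_tool([
  [0,-0.3,0,0,0,0],
  [-0.1,-0.6,0,0,0,0],
  [-0.1,-0.9,0,0,0,0],
  [-0.1,-1.2,0,0,0,0],
  [-0.2,-1.5,0,0,0,0],
])

```text
time_s: 24.3
tcp_pos: [0.4695, -0.1262, 0.0139]
tool_rot: [2.349, 2.084, 0.001]
ft_force: [0.2, 0.0, -0.3]
gripper_width: 0.0597
```

Call:
servo_tool([
  [0,-0.2,0,0,0,0],
  [0,-0.4,0,0,0,0],
  [-0.1,-0.6,-0.05,0,0,0],
  [-0.1,-0.8,-0.1,0,0,0],
  [-0.1,-0.9,-0.1,0,0,0],
])

```text
time_s: 24.72
tcp_pos: [0.4684, -0.1348, 0.0131]
tool_rot: [2.35, 2.085, 0.002]
ft_force: [-0.8, 2.4, 3.5]
gripper_width: 0.0598
```

```bash
python3 snap2.py d
```

```text
24.7167 [ 0.46844961 -0.13479231  0.0131451 ] [2.34991373 2.08495582 0.00249822] [0.00152985 0.03017764] [-0.81802729  2.39384343  3.52947874]
```

View pics/ds.png

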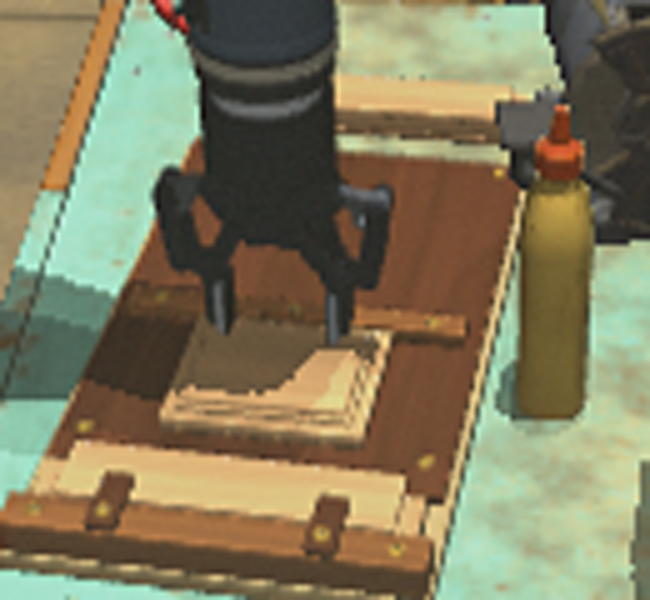

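View pics/dt.png

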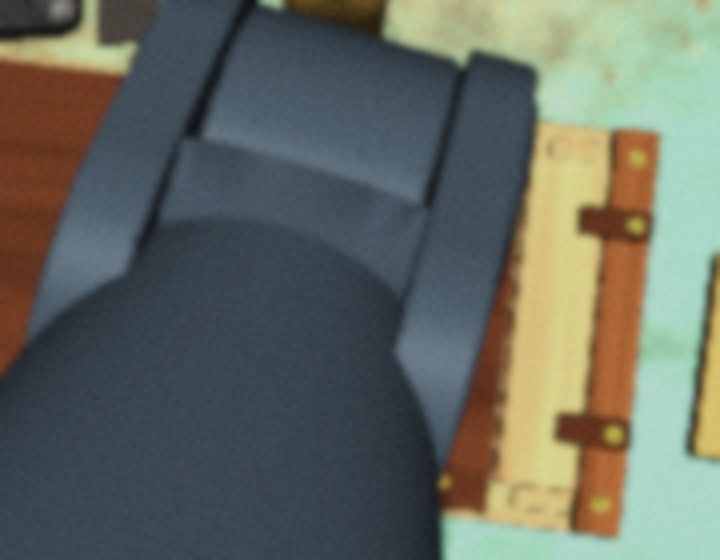

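Call:
servo_tool([
  [0,0,0.15,0,0,0],
  [0.1,1,0.15,0,0,0],
  [0.2,2,0.15,0,0,0],
  [0.35,3,0.15,0,0,0],
  [0.35,3.1,0.15,0,0,0],
])

```text
time_s: 25.23
tcp_pos: [0.472, -0.1021, 0.0145]
tool_rot: [-2.348, -2.087, -0.002]
ft_force: [-0.3, 0.0, 0.2]
gripper_width: 0.0597
```

```bash
python3 snap2.py e
```

```text
25.2333 [ 0.47199413 -0.10205049  0.01451859] [-2.34842195e+00 -2.08661603e+00 -1.97251221e-03] [ 0.00184057 -0.00275297] [-0.27990156  0.03146205  0.19953381]
```

View pics/es.png

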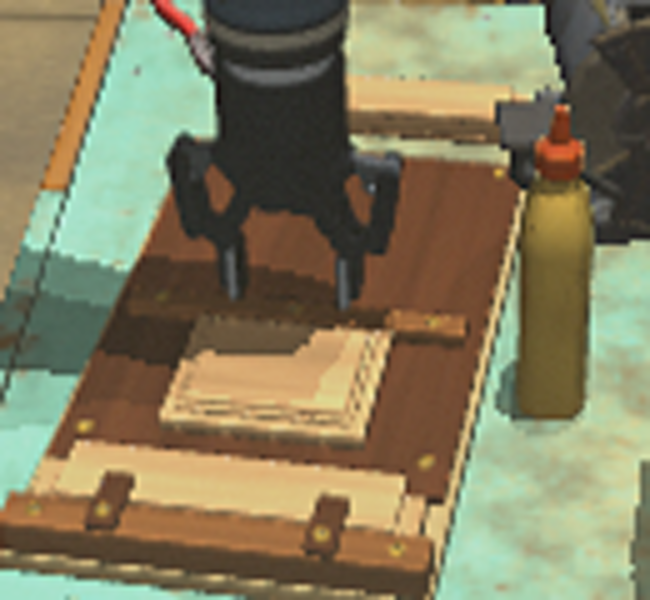

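Call:
servo_tool([
  [0,0,-0.2,0,0,0],
  [0,0,-0.4,0,0,0],
  [0,0,-0.6,0,0,0],
  [0,0,-0.6,0,0,0],
  [0,0,-0.6,0,0,0],
])

```text
time_s: 25.75
tcp_pos: [0.4718, -0.1033, 0.0083]
tool_rot: [2.349, 2.086, 0.001]
ft_force: [-0.6, 0.2, 0.5]
gripper_width: 0.0598
```

Call:
servo_tool([
  [0,-0.3,0,0,0,0],
  [-0.1,-0.6,0,0,0,0],
  [-0.1,-0.9,0,0,0,0],
  [-0.1,-1.2,0,0,0,0],
  [-0.2,-1.5,0,0,0,0],
])

```text
time_s: 26.17
tcp_pos: [0.47, -0.1187, 0.0084]
tool_rot: [2.349, 2.086, 0.002]
ft_force: [-0.6, 0.1, -1.4]
gripper_width: 0.0598
```

Call:
servo_tool([
  [0,-0.3,0,0,0,0],
  [-0.1,-0.6,0,0,0,0],
  [-0.1,-0.9,0,0,0,0],
  [-0.1,-1.2,0,0,0,0],
  [-0.2,-1.5,0,0,0,0],
])

```text
time_s: 26.58
tcp_pos: [0.4682, -0.134, 0.0084]
tool_rot: [2.349, 2.086, 0.002]
ft_force: [1.2, 0.2, 0.5]
gripper_width: 0.0599
```

```bash
python3 snap2.py f
```

```text
26.5833 [ 0.46815167 -0.13402526  0.00841939] [2.34854194e+00 2.08597881e+00 1.71015137e-03] [0.00191547 0.02945074] [1.15891472 0.22721776 0.49145281]
```

View pics/fs.png

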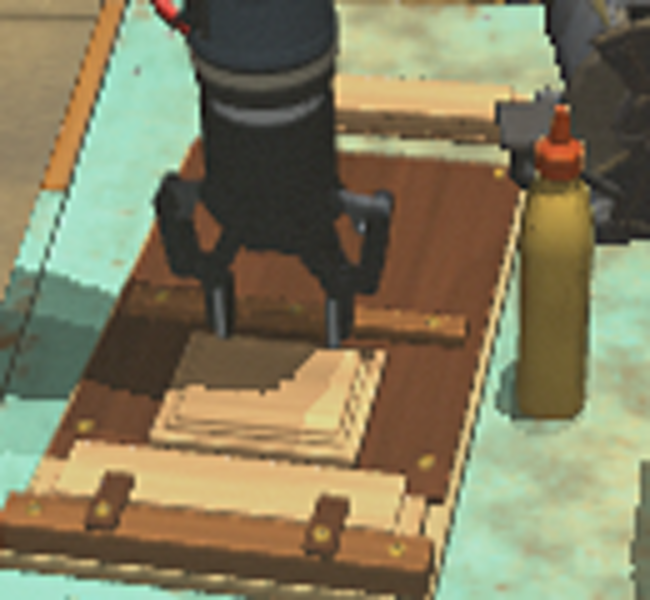

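Call:
servo_tool([
  [0,-0.3,-0.05,0,0,0],
  [-0.1,-0.6,-0.05,0,0,0],
  [-0.1,-0.9,-0.05,0,0,0],
  [-0.1,-1.2,-0.05,0,0,0],
  [-0.2,-1.4,-0.05,0,0,0],
])

```text
time_s: 27.1
tcp_pos: [0.4661, -0.1486, 0.0079]
tool_rot: [2.349, 2.085, 0.001]
ft_force: [-0.2, 1.1, 0.2]
gripper_width: 0.0598
```

```bash
python3 snap2.py g
```

```text
27.1 [ 0.46606779 -0.1486105   0.00789496] [2.34892450e+00 2.08514535e+00 1.24412524e-03] [0.0022785  0.04417916] [-0.18074041  1.05474595  0.18064277]
```

View pics/gs.png

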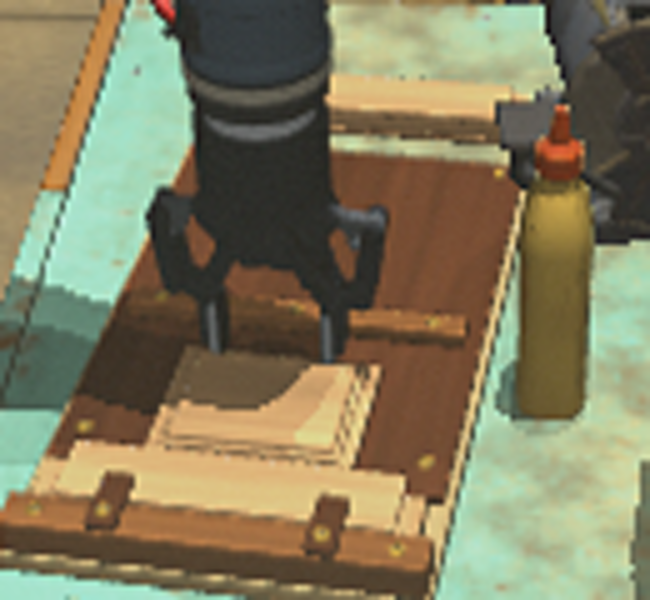

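Call:
servo_tool([
  [0,-0.2,0,0,0,0],
  [0,-0.4,0,0,0,0],
  [-0.1,-0.6,0,0,0,0],
  [-0.1,-0.8,0,0,0,0],
  [-0.1,-0.8,0,0,0,0],
])

```text
time_s: 27.62
tcp_pos: [0.4647, -0.1569, 0.0079]
tool_rot: [2.35, 2.084, 0.001]
ft_force: [-1.2, 0.3, -0.9]
gripper_width: 0.0599
```

Call:
servo_tool([
  [0,-0.1,0,0,0,0],
  [0,-0.2,0,0,0,0],
  [0,-0.3,0,0,0,0],
  [0,-0.4,0,0,0,0],
  [0,-0.4,0,0,0,0],
])

```text
time_s: 28.03
tcp_pos: [0.4648, -0.1601, 0.0079]
tool_rot: [-2.349, -2.085, -0.003]
ft_force: [1.5, 5.8, 1.0]
gripper_width: 0.06
```

```bash
python3 snap2.py i;python3 - <<'E'
from h import *
im=ctrl.snapshot('wrist')[:,:,::-1]
cv2.imwrite(f'pics/wi.png',cv2.resize(im[190:360,190:450],None,fx=3,fy=3,interpolation=cv2.INTER_CUBIC))
E
```

```text
28.0333 [ 0.46478337 -0.16007773  0.00787654] [-2.34907508 -2.084777   -0.00324888] [0.0022124  0.05571754] [1.51678637 5.8131009  1.02060108]
```

View pics/is.png

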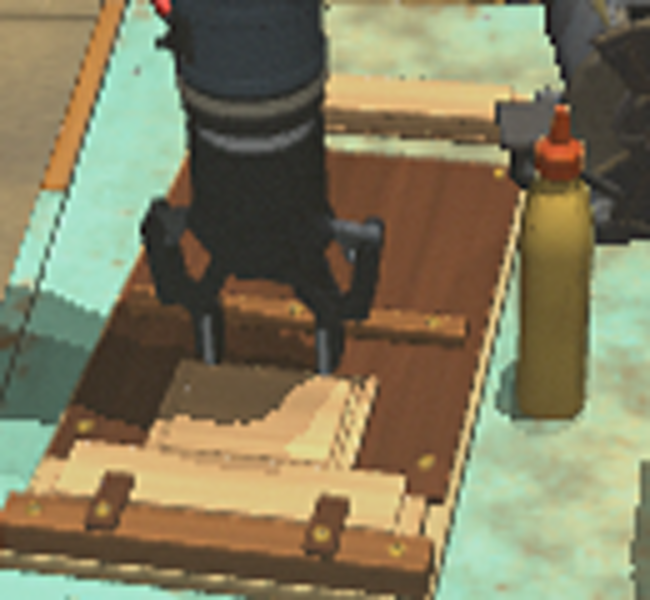

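View pics/wi.png

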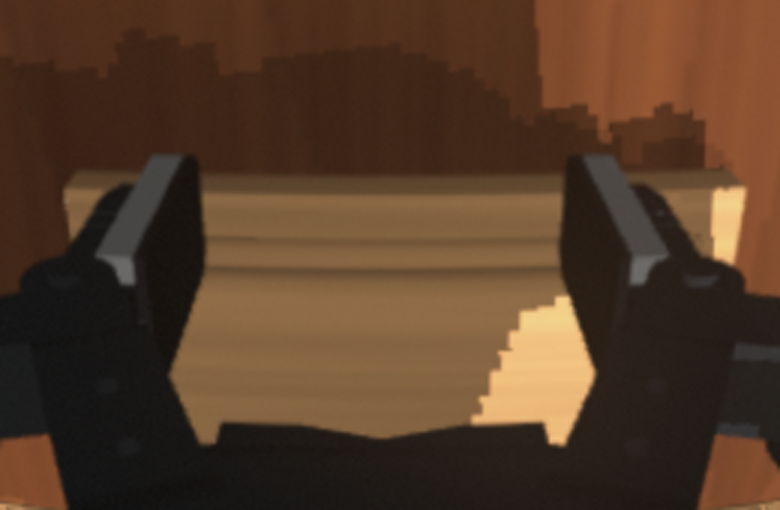

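Call:
servo_tool([
  [0,-0.15,0,0,0,0],
  [0,-0.2,0,0,0,0],
  [0,-0.25,0,0,0,0],
  [0,-0.25,0,0,0,0],
  [0,-0.25,0,0,0,0],
])

```text
time_s: 28.6
tcp_pos: [0.4647, -0.1601, 0.0079]
tool_rot: [-2.345, -2.084, -0.008]
ft_force: [0.8, 13.5, 3.7]
gripper_width: 0.0596
```

Call:
servo_tool([
  [0.1,1,0.1,0,0,0],
  [0.3,3,0.1,0,0,0],
  [0.6,5,0.1,0,0,0],
  [0.7,6,0.5,0,0,0],
  [0.8,7,2,0,0,0],
])

```text
time_s: 29.02
tcp_pos: [0.4714, -0.089, 0.0267]
tool_rot: [-2.342, -2.084, -0.005]
ft_force: [-1.1, 0.1, 0.2]
gripper_width: 0.06
```

Call:
servo_tool([
  [0.4,3,3,0,0,0],
  [0.7,6,6,0,0,0],
  [1.1,9,9,0,0,0],
  [1.4,12,11,0,0,0],
  [1.6,14,12,0,0,0],
])

```text
time_s: 29.43
tcp_pos: [0.4889, 0.0535, 0.1504]
tool_rot: [-2.343, -2.087, -0.011]
ft_force: [0.7, 0.1, -0.1]
gripper_width: 0.0596
```

Call:
servo_tool([
  [-2,3,0,0,0,0],
  [-4,6,0,0,0,0],
  [-6,9,0,0,0,0],
  [-8,10,0,0,0,0],
  [-10,10,0,0,0,0],
])

```text
time_s: 29.85
tcp_pos: [0.3881, 0.1555, 0.1507]
tool_rot: [-2.341, -2.091, -0.012]
ft_force: [-0.4, -0.4, 0.1]
gripper_width: 0.0597
```

```bash
python3 snap2.py j
```

```text
29.85 [0.38807293 0.15548404 0.15071888] [-2.34064169 -2.09057223 -0.01238344] [ 0.11531425 -0.24869173] [-0.36027924 -0.40386764  0.12646441]
```

View pics/js.png

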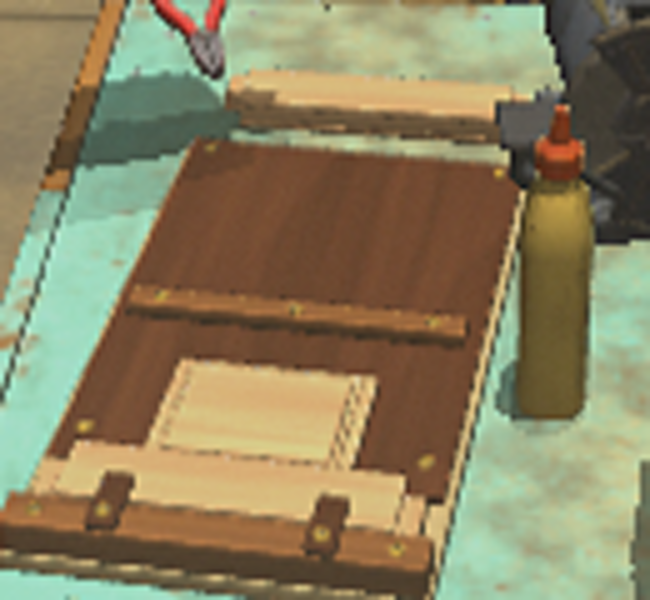

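View pics/jt.png

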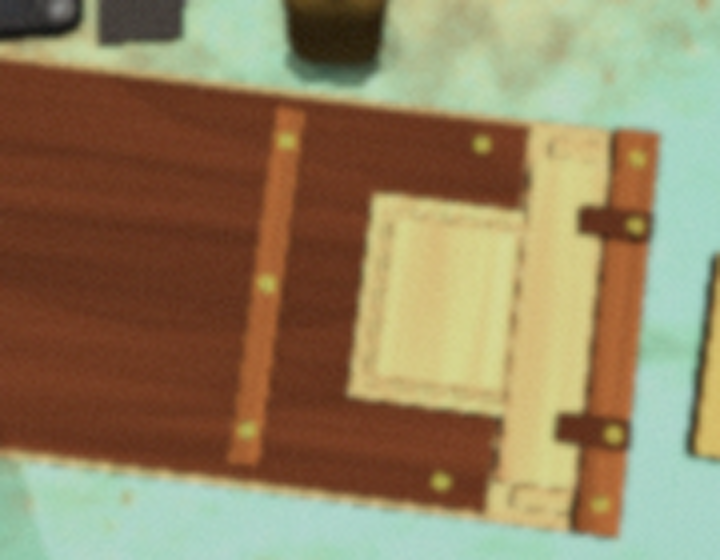

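Run:
```python
from h import *
im=ctrl.snapshot('top')
g=lambda p:(p[0]/4+240,p[1]/4+145)
L=[jig(ray('top',g(p),.027)) for p in((373,193),(347,397))]
Rf=[jig(ray('top',g(p),.034)) for p in((527,125),(487,510))]
B=[jig(ray('top',g(p),.029)) for p in((276,105),(304,110),(230,461),(258,465))]
print('lead',L,'rail',Rf,'batten',B)
l=L[1]-L[0];r=Rf[1]-Rf[0];b=(B[2]+B[3]-B[0]-B[1]);a=lambda v:np.arctan2(v[1],v[0])
print('ang lead-rail',a(l)-a(r),a(l)-a(b),'gap lead-rail',np.mean(Rf,0)[1]-np.mean(L,0)[1],'lead-batten c',np.mean(L,0)[1]-np.mean(B,0)[1],np.mean(L,0)[0]-np.mean(B,0)[0])
big=cv2.resize(im[180:255,315:385,::-1],None,fx=8,fy=8,interpolation=cv2.INTER_CUBIC);cv2.imwrite('pics/jt2.png',big)
```

```text
lead [array([-0.0595261 ,  0.05480558]), array([0.06033184, 0.05432211])] rail [array([-0.10981436,  0.13939429]), array([0.11346892, 0.14095289])] batten [array([-0.10410134, -0.00842549]), array([-0.10320013,  0.00836172]), array([ 0.10481947, -0.00778101]), array([0.10505295, 0.00844381])]
ang lead-rail -0.01101396317978907 -0.0057753631077070095 gap lead-rail 0.08560974791312376 lead-batten c 0.054414088834505506 -0.00023986163755257417
```

View pics/jt2.png

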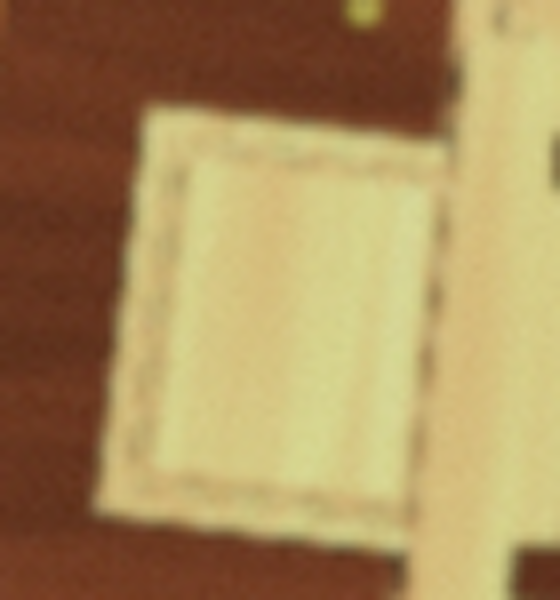

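Run:
```python
from bench import ctrl
print(ctrl.sign_off()); print(ctrl.state()['time_s'])
```

```text
the job is handed in; nothing more can be done
None
the job is handed in; nothing more can be done
```

The panel is flipped show face up and pushed fully home in the rail's groove. I handed the job in at about 30 s; no verdict was reported.

**How it went:**
- **First lift:** I lifted the trailing edge by friction at the batten. At about 65° it slipped off the fingertips and fell back flat.
- **Second lift:** I kept the fingertips on the panel's trailing edge along its arc. The panel stood up at the batten and tipped over it, show face up.
- **Push to the rail:** My first push rode up over the raised field because the fingertips were higher than I had assumed. I backed off, lowered them and pushed on the field's edge, with the fingers open for squareness, until it stopped.

**Last checks:**
- **Home:** A final push of 13.5 N produced no movement. In the top view the panel's near edge is 54.4 mm past the batten's middle, against 55 mm when fully home.
- **Square and centred:** It is within about 0.011 rad of square to the rail and under 1 mm off the middle.
- **Bystanders:** The glue bottle, spare rail and offcut look unmoved in the pictures; I did not measure them again.
- **Arm:** It finished well clear of everything.

**Disagreements:**
- **Rail gap:** Measured against the rail's front face, the panel's near edge is 85.6 mm away instead of 90 mm. I put this down to where I picked the rail edge in the picture. The batten reading and the firm stop agree with each other.
- **Fingertip position:** The fingertips appeared to sit roughly 15–22 mm behind the TCP with the gripper 70% open. The stated nose length puts them 22 mm ahead of it. I worked from what I saw.

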